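# Tip a tilt-out bin of sample tubes into the catch tray

### The arm

A 6-joint arm with a two-finger parallel gripper is mounted at the origin on the work surface. World frame = base frame: x ahead of the robot, y to its left, z up, the work surface at z = 0. Lengths are in m, angles in rad, forces in N, time in s.
With the tool pointing down it reaches from about 0.35 to 0.975 m from the base axis. Payload 7.1 kg.
Tool frame: the origin (TCP) lies midway between the tips of the shut fingers; the grasp point (between the pads) lies 19 mm behind it (ctrl.grip_depth is the distance from the TCP to the grasp point, in m); z points along the fingers, x is the direction in which the jaws open and shut, and the axes are right-handed (so a half turn about z gives the same grasp; the last joint's range is limited). The gripper opens to 88 mm and grips with 3 to 60 N. Pads are 20 mm wide; open, the fingers measure 115 mm over their backs; the gripper's body (75 mm by 178 mm) begins 61 mm behind the grasp point.
Start: joints at [1.126, 0.423, 1.63, -0, 1.089, -0.019], TCP at [0.258, 0.569, 0.223] pointing down, gripper open.
Joint ranges: [-3, 3], [-0.9, 2.11], [0.09, 2.58], [-1.31, 4.45], [0.11, 2.69], [-2.54, 2.54]. Speed limits (rad/s): [2.39, 2.39, 3.01, 3.14, 3.14, 3.14].

### API

Orientations are given as a rotation vector (axis times angle).
In Python, from cell import ctrl gives the robot as it stands.
- The arm moves only by the tool carry_out, never from a script. Its argument "plan" is a list of rows, each an object with "offset": the shift along the tool's x, y, z in units of 30 mm (1.0 is 30 mm), a list of three; "delta_rot": the turn, a rotation vector about the tool's x, y, z in units of 6 degrees (1.0 is 6 degrees), a list of three. In form: [{"offset": [dx, dy, dz], "delta_rot": [wx, wy, wz]}, ...]. A call has 1 to 10 rows; each row shifts and turns the commanded pose from where the row before left it, along the tool's axes as they then stand; what a row does not reach is not made up. A row lasts 1/12 s, in which the tool goes at most 41.7 mm and 7.16 degrees, less where a joint would pass 70% of its speed; a pose out of reach is approached as far as the arm can. A call is refused whole if a number of a shift passes 1 or a number of a turn 1, either way. A call with a gripper value outside its range is refused whole. "claw" is the finger opening in mm, from 0 to 87.8, set as the call begins (left out, the last holds). The fingers move at their own pace and stop on an object; the grip force is fixed at half the most. Time passes only in rows, so rows that do not move let the fingers close. It gives the time, the measured TCP pose, the force and the opening at its end, in the units of the state.
- ctrl.get_obs(): the state, without advancing time (a new reading comes with each control period).
- ctrl.read_camera(name): name is "scene" or "top"; returns the picture (420x560x3 uint8, red, green, blue); there is no depth.
- ctrl.get_calibration(name): a dict with "camera_matrix" (3x3 intrinsics, pixels), "distortion" ([k1, k2, p1, p2, k3] as OpenCV has them; the pictures are not rectified), "view" (4x4, takes a point from world to camera coordinates). Camera axes: x right, y up, looking along -z (the intrinsics and any distortion apply to the point x, -y, -z); pixel columns grow to the right and rows downward; lengths in m; the calibration is good to about 2 mm. A picture is of the moment at which its call begins. get_calibration takes no time and is no camera call.
- ctrl.job_done(): hands the job in, once; it reports no verdict.
Trained networks look in the newest picture that a camera, given by its name, has taken for a name from the list of things; names that differ only in an ending like _2 or _b are one class to them, and where a whole thing is asked for, a point or a joint stands for the part that bears it (a point fixed in the world has none). Each returns a list of dicts, best first, with "score" (0 to 1); they miss things now and then, are a little off and sometimes report something else, mostly with a low value. They report only what shows in the picture. A call takes as long as a camera call.
- ctrl.spot_in(thing, camera): "centre" ([x, y, z] in m, in the coordinates of the camera as it stood for that picture, good to about 4 mm: the middle of the surface that is visible of it).
The state is a dict: "time": time; "joints": joint angles; "joint_velocities": joint speeds; "effort": joint torques, N m; "tool_pos": TCP position; "tool_rot": TCP orientation; "contact_force": force on the tool from outside, world axes, zero at the start; "torque": the same for the moment, N m; "grip_width": finger opening in m.
Only numpy, scipy, OpenCV 4.12 (cv2) and the standard library are available. Lean on these libraries where they do the work, as an engineer would, in place of code of your own. Each camera call takes 0.05 s, during which the arm holds its last target.

### The job

Bring the metal tray fully home against the front foot of the tube dispenser, square to it and centred. Then pull the blue tilt-out bin forward out of its stand and tip it right over to its stop, without forcing it, so that all four tubes roll out into the tray. Leave the bin tipped and the tray at home, and leave the other things on the table alone.

Things in the scene. Friction and masses are not known exactly. Their poses are not given: they have to be found in the camera images.
- stand: Fixed grey stand of the tube dispenser. Origin: on the table, below the middle of the hinge line; x points from the front of the stand to its back (away from the robot), y left, z up. Side plates (outer faces at y = +-85 mm, x = -15 to 111 mm, 140 mm tall) and a back panel (x = 104 to 110 mm, 150 mm tall) surround the bin.
- foot_face (a point): Middle of the top edge of the foot bar's flat front face, on the stand at x = -50 mm: a bar 170 mm long along y and 30 mm tall, which the tray's far wall comes to rest against.
- hinge_line (a point): Middle of the bin's hinge line, 85 mm above the table; the line runs along the stand's y and is the bin's lower front edge.
- bin (a joint): Angle of the tilt-out bin, rad: 0 upright, growing as its top swings forward (stand's -x) and down to the hard stop at 1.95; there the front wall is a chute sloping down 22 degrees, its lip 50 mm above the table and 88 mm in front of the hinge. A stiff hinge (0.4 N m of friction): it stays wherever it is left; moving it takes 4 to 7 N at the bar. Pressing it with over 50 N is forcing it.
- bin_front (a point): Middle of the lower edge of the bin's front wall, on the hinge line. Bin: blue, open top, outside 95 mm front to back, 140 mm wide, 95 mm tall, walls and floor 5 mm thick, 0.26 to 0.44 kg.
- bin_bar (a point): Middle of the steel cross bar on the bin: 12 mm thick, 130 mm long along the stand's y; its axis is 38 mm behind the bin's front face and 101 mm above the bin's bottom (6 mm above the rim). Upright, 46 mm are free between bar and rear wall, 27 mm between bar and front wall.
- bin_rear_rim (a point): Middle of the bin's rear rim, on the rear wall's outer face: 95 mm behind the bin's front face and 95 mm above its bottom, moving with the bin. That outer face can be reached once the bin leans out of the stand.
- tray: Loose open metal catch tray, 140 mm along its x, 210 mm along its y, 35 mm tall, walls and floor 5 mm, 0.3 to 0.65 kg. Origin: centre of its underside. It starts short of the stand, to one side and a little askew. Home, flat against the foot bar, its origin is at x = -120 mm, y = 0 in the stand's frame, its axes parallel to the stand's.
- tube0: Empty capped sample tube lying in the bin, white with a yellow cap, 105 mm long along its y, 19 mm thick, 22 g. Origin: its middle, on the axis.
- tube1: Empty capped sample tube lying in the bin, white with a yellow cap, 105 mm long along its y, 19 mm thick, 22 g. Origin: its middle, on the axis.
- tube2: Empty capped sample tube lying in the bin, white with a yellow cap, 105 mm long along its y, 19 mm thick, 22 g. Origin: its middle, on the axis.
- tube3: Empty capped sample tube lying in the bin, white with a yellow cap, 105 mm long along its y, 19 mm thick, 22 g. Origin: its middle, on the axis.
- rack: Bystander: white rack 160 x 85 x 45 mm with yellow-capped tubes up to 105 mm high, left of the tray; origin under its centre, long side along its x.
- wipes: Bystander: jar of wipes, 84 mm in diameter, 140 mm tall, right of the stand; origin under its centre.
- mug: Bystander: blue mug, 76 mm in diameter, 85 mm tall, right of the tray; origin under its centre.
- stapler: Bystander: red and black stapler, 130 x 36 x 45 mm, right of the tray; origin under its centre.
- carton: Bystander: cardboard glove carton 100 x 160 x 80 mm, left of the stand; origin under its centre.

How it is judged:
On the way, in this order (a step that is already met when the one before it is completed fails the run):
1. the tray is home against the foot, square and centred, with the bin still upright (x of tray in the frame of stand above -0.13 m and y of tray in the frame of stand between -0.032 and 0.032 m and angle between the x axis of tray and the x axis of stand, either way round below 0.09 rad and height (world z) of tray below 0.005 m and value of joint bin below 0.4 rad), for 0.2 s.
2. the bin is pulled forward, leaning well out of the stand (value of joint bin above 0.6 rad), for 0.1 s.
3. the bin is tipped over to its stop (value of joint bin above 1.88 rad), for 0.2 s.
At the end, for the whole second after the job is handed in: The bin is tipped to its stop (over 1.88 rad), all four tubes lie at rest inside the tray, and the tray is flat on the table at home: within 10 mm of the foot bar, within 32 mm of centred and within 0.09 rad of square (value of joint bin above 1.88 rad and x of tray in the frame of stand above -0.13 m and y of tray in the frame of stand between -0.032 and 0.032 m and angle between the x axis of tray and the x axis of stand, either way round below 0.09 rad and height (world z) of tray below 0.005 m and x of tube0 in the frame of tray between -0.068 and 0.068 m and y of tube0 in the frame of tray between -0.103 and 0.103 m and z of each of tube0, tube1, tube2, tube3 in the frame of tray below 0.045 m and linear speed of each of tube0, tube1, tube2, tube3 below 0.03 m/s and x of tube1 in the frame of tray between -0.068 and 0.068 m and y of tube1 in the frame of tray between -0.103 and 0.103 m and x of tube2 in the frame of tray between -0.068 and 0.068 m and y of tube2 in the frame of tray between -0.103 and 0.103 m and x of tube3 in the frame of tray between -0.068 and 0.068 m and y of tube3 in the frame of tray between -0.103 and 0.103 m); the robot touches nothing.
It fails at once if the bin is pressed by the robot with more than 50 N (contact force between any of the fingers, the arm and bin above 50 N).
It fails at once if a bystander (rack, wipes, mug, stapler or carton) is moved by more than 30 mm or tipped (distance of any of rack, wipes, mug, stapler, carton from where it was at the start of the episode above 0.03 m or angle between any of rack, wipes, mug, stapler, carton's own z axis and vertical above 0.4 rad).
It also fails if it takes over 67 s, if anything falls off the work surface, if the arm or the gripper's body presses on something with over 40 N, if the wrist force passes 120 N, or if a joint passes its speed limit or range.

## Working session

There is one attempt and no reset: what is moved stays moved. The work goes in short steps, Python scripts to look and compute and a tool call to move; the robot and the scene stay as the last step left them, time stands still between calls to the robot, and variables do not carry over. Pictures are saved under pics/ and viewed, and the job is handed in when it is done.

Besides the shell and the picture viewer there is one more tool, called after ">>>" as a command line: name --argument value ..., lists and objects as JSON in quotes. carry_out: Moves the arm, as the interface text tells. Its arguments: {"type":"object","properties":{"plan":{"type":"array","items":{"type":"object","properties":{"offset":{"type":"array","items":{"type":"number"}},"delta_rot":{"type":"array","items":{"type":"number"}}}}},"claw":{"type":"number"}},"required":["plan"]}

```bash
ls; mkdir -p pics
cat > h.py <<'E'
import numpy as np, cv2
from cell import ctrl
from scipy.spatial.transform import Rotation as R
def snap(cam,fn):
    im=ctrl.read_camera(cam); cv2.imwrite('pics/'+fn,cv2.cvtColor(im,cv2.COLOR_RGB2BGR)); return im
def towld(cam,p):
    V=np.array(ctrl.get_calibration(cam)['view']); return (np.linalg.inv(V)@np.r_[p,1])[:3]
def proj(cam,P):
    c=ctrl.get_calibration(cam);V=np.array(c['view']);P=np.atleast_2d(P)
    q=(V[:3,:3]@P.T).T+V[:3,3]; q=q*[1,-1,-1]
    return cv2.projectPoints(q,np.zeros(3),np.zeros(3),np.array(c['camera_matrix']),np.array(c['distortion']))[0][:,0]
def pix2z(cam,uv,z):
    c=ctrl.get_calibration(cam);V=np.linalg.inv(np.array(c['view']))
    n=cv2.undistortPoints(np.array(uv,float).reshape(-1,1,2),np.array(c['camera_matrix']),np.array(c['distortion']))[:,0]
    d=(V[:3,:3]@np.c_[n[:,0],-n[:,1],-np.ones(len(n))].T).T; o=V[:3,3]
    return o+d*((z-o[2])/d[:,2])[:,None]
E
python3 - <<'E'
from h import *
snap('scene','s0.png');snap('top','t0.png')
for n in ['stand','bin','bin_bar','bin_rear_rim','foot_face','hinge_line','tray']:
    for c in ['top','scene']:
        try:
            print(n,c,[(round(d['score'],2),towld(c,d['centre']).round(3)) for d in ctrl.spot_in(n,c)[:2]])
        except Exception as e: print(n,c,e)
print(ctrl.get_obs())
E
```

```text
pics
stand top [(0.82, array([ 0.65 , -0.074,  0.108])), (0.53, array([ 0.487, -0.018,  0.007]))]
stand scene [(0.86, array([ 0.731, -0.1  ,  0.121]))]
bin top [(0.73, array([ 0.682, -0.082,  0.155])), (0.51, array([ 0.399, -0.3  ,  0.041]))]
bin scene [(0.92, array([ 0.682, -0.075,  0.158]))]
bin_bar top [(0.61, array([ 0.685, -0.086,  0.151]))]
bin_bar scene [(0.96, array([ 0.679, -0.073,  0.162])), (0.51, array([ 0.666, -0.07 ,  0.106]))]
bin_rear_rim top [(0.82, array([ 0.683, -0.08 ,  0.154])), (0.69, array([ 0.487, -0.019,  0.005]))]
bin_rear_rim scene [(0.76, array([ 0.68 , -0.074,  0.16 ]))]
foot_face top [(0.65, array([ 0.65 , -0.072,  0.109]))]
foot_face scene [(0.87, array([ 0.731, -0.097,  0.124])), (0.5, array([ 0.68 , -0.072,  0.162]))]
hinge_line top [(0.82, array([ 0.654, -0.072,  0.111]))]
hinge_line scene [(0.76, array([ 0.733, -0.095,  0.123]))]
tray top [(0.69, array([ 0.488, -0.016,  0.002]))]
tray scene [(0.59, array([ 0.476, -0.025,  0.004]))]
{'time': 0.8, 'joints': array([ 1.12599331e+00,  4.23061482e-01,  1.62989051e+00, -3.26736651e-05,
        1.08859680e+00, -1.90286149e-02]), 'joint_velocities': array([ 0.00066303, -0.00033765,  0.00103331,  0.00017759,  0.00118793,
       -0.00036248]), 'effort': array([-7.17095827e-05, -5.44511676e+01, -2.74027079e+01,  6.46376330e-02,
        1.69321848e-02, -3.77559445e-06]), 'tool_pos': array([0.25813972, 0.56919341, 0.22270287]), 'tool_rot': array([2.64063053e+00, 1.70195915e+00, 8.25204212e-05]), 'contact_force': array([-0.01645599, -0.64753199,  0.22705933]), 'torque': array([-0.02921649, -0.00357724,  0.01743242]), 'grip_width': 0.08769459608006232}
```

View pics/t0.png

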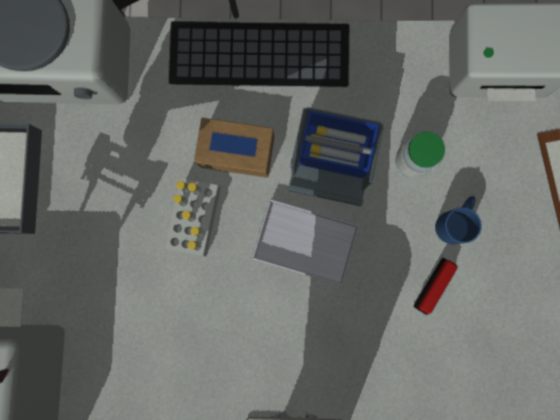

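View pics/s0.png

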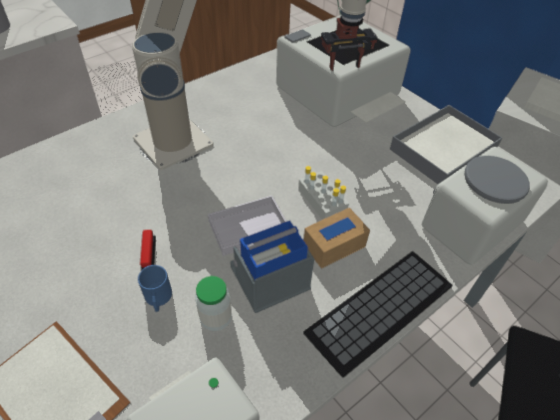

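The top view shows the tray with corners near (272,201), (356,224), (340,281), (255,259). The stand's grey plates are around (300-380, 107-205), with the bin's blue rim inside. I'll zoom in.

Run:
```python
import cv2
a=cv2.imread('pics/t0.png')[95:295,235:395]; cv2.imwrite('pics/t0z.png',cv2.resize(a,None,fx=3,fy=3,interpolation=cv2.INTER_CUBIC)[:600])
b=cv2.imread('pics/s0.png')[190:315,195:355]; cv2.imwrite('pics/s0z.png',cv2.resize(b,None,fx=4.5,fy=4.5,interpolation=cv2.INTER_CUBIC))
```

```text
(no output)
```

View pics/t0z.png

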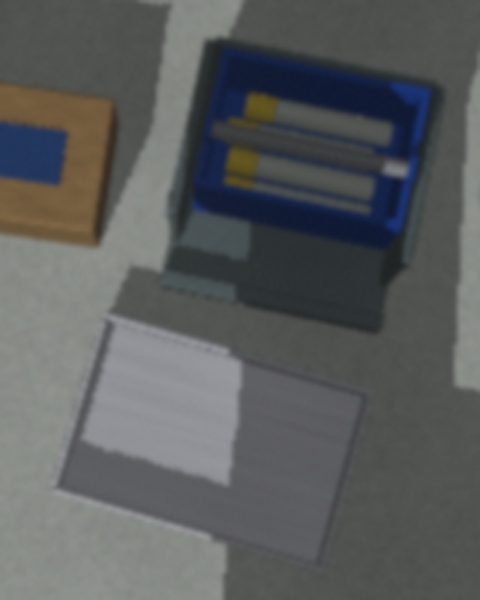

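View pics/s0z.png

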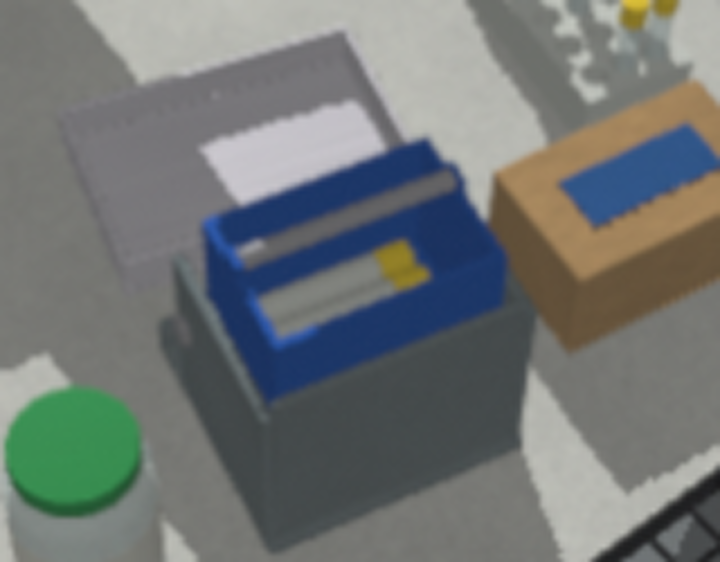

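```bash
cat >> h.py <<'E'
from scipy.optimize import least_squares
def fit2d(cam,model,uv,x0):
    model=np.array(model);uv=np.array(uv)
    def W(p):
        c,s=np.cos(p[2]),np.sin(p[2]); return np.c_[p[0]+c*model[:,0]-s*model[:,1],p[1]+s*model[:,0]+c*model[:,1],model[:,2]]
    r=least_squares(lambda p:(proj(cam,W(p))-uv).ravel(),x0,loss='soft_l1')
    return r.x,r.fun.reshape(-1,2)
TR=[[.07,.105,.035],[.07,-.105,.035],[-.07,-.105,.035],[-.07,.105,.035]]
E
python3 - <<'E'
from h import *
z=lambda L:np.array(L)/3+[235,95]
p,r=fit2d('top',TR,z([(108,318),(366,395),(321,565),(58,490)]),[.49,-.02,-.2]);print('tray',p.round(4),r.round(1).tolist())
M=[[-.05,.085,.03],[-.05,-.085,.03],[0,.07,.18],[0,-.07,.18],[.095,.07,.18],[.095,-.07,.18],[.038,.065,.186+.006],[.038,-.065,.192]]
M[6][2]=M[7][2]=.189
uv=z([(163,280),(382,322),(193,207),(393,246),(222,43),(437,86),(212,130),(405,167)])
p,r=fit2d('top',M,uv,[.63,-.07,-.2]);print('stand',p.round(4),r.round(1).tolist())
b=np.array([[x/4.5+195,y/4.5+190] for x,y in [(245,255),(452,182),(205,225),(428,140),(272,400),(505,300)]])
M2=[[.038,-.065,.189],[.038,.065,.189],[0,-.07,.18],[0,.07,.18],[.095,-.07,.18],[.095,.07,.18]]
# order: in the scene view, left is world -y
p2,r2=fit2d('scene',M2,b,p);print('stand',p2.round(4),r2.round(1).tolist())
print(pix2z('scene',[(x/4.5+195,y/4.5+190) for x,y in [(62,122),(345,33)]],.035))
for n in ['rack','wipes','mug','stapler','carton']:
    print(n,[(round(d['score'],2),towld('top',d['centre']).round(3)) for d in ctrl.spot_in(n,'top')[:1]])
print(R.from_rotvec(ctrl.get_obs()['tool_rot']).as_matrix().round(3), ctrl.grip_depth)
E
```

```text
tray [ 0.4865 -0.0198 -0.2801] [[-0.8, -2.5], [3.7, -0.6], [0.7, 3.9], [-3.0, 0.4]]
stand [ 0.6381 -0.0702 -0.1891] [[-1.4, 0.9], [0.0, 2.3], [-0.1, -7.5], [3.1, -6.2], [0.0, 1.0], [-2.3, 0.6], [0.0, -0.9], [0.9, -0.0]]
stand [ 0.6479 -0.0704 -0.2159] [[-1.8, 1.9], [0.4, 0.5], [-0.7, 0.1], [0.5, 0.8], [0.0, -9.5], [1.0, -7.4]]
[[ 0.41224805 -0.10392427  0.035     ]
 [ 0.46104709  0.09530173  0.035     ]]
rack [(0.79, array([0.534, 0.228, 0.041]))]
wipes [(0.83, array([ 0.669, -0.248,  0.139]))]
mug [(0.78, array([ 0.53 , -0.36 ,  0.033]))]
stapler [(0.59, array([ 0.403, -0.3  ,  0.041]))]
carton [(0.62, array([0.69 , 0.141, 0.076]))]
[[ 0.413  0.911 -0.   ]
 [ 0.911 -0.413  0.   ]
 [ 0.    -0.    -1.   ]] 0.0187
```

```bash
cat >> h.py <<'E'
def boxpts(x0,x1,y0,y1,z0,z1):
    return [[x,y,z] for z in (z0,z1) for x,y in ((x0,y0),(x1,y0),(x1,y1),(x0,y1))]
def place(p,m):
    m=np.array(m);c,s=np.cos(p[2]),np.sin(p[2]);return np.c_[p[0]+c*m[:,0]-s*m[:,1],p[1]+s*m[:,0]+c*m[:,1],m[:,2]]
def overlay(cam,fn,out,boxes,crop,f):
    a=cv2.imread('pics/'+fn);u0,u1,v0,v1=crop
    a=cv2.resize(a[v0:v1,u0:u1],None,fx=f,fy=f,interpolation=cv2.INTER_CUBIC)
    for p,b,col in boxes:
        q=(proj(cam,place(p,boxpts(*b)))-[u0,v0]+.5)*f-.5
        for i,j in [(0,1),(1,2),(2,3),(3,0),(4,5),(5,6),(6,7),(7,4),(0,4),(1,5),(2,6),(3,7)]:
            cv2.line(a,tuple(int(t) for t in q[i].round()),tuple(int(t) for t in q[j].round()),col,1)
    cv2.imwrite('pics/'+out,a)
TB=(-.07,.07,-.105,.105,0,.035)
def stand_boxes(p):
    return [(p,(-.05,0,-.085,.085,0,.03),(0,255,0)),(p,(0,.095,-.07,.07,.085,.18),(0,255,255)),(p,(.104,.11,-.085,.085,0,.15),(0,0,255)),(p,(-.015,.111,-.085,.085,0,.14),(255,0,255))]
E
python3 - <<'E'
from h import *
t=[.4865,-.0198,-.28]
print(ctrl.get_calibration('top'))
s=[.640,-.0702,-.20]
overlay('top','t0.png','o0.png',[(t,TB,(0,0,255))]+stand_boxes(s),(235,395,95,295),3)
overlay('scene','s0.png','o1.png',[(t,TB,(0,0,255))]+stand_boxes(s),(195,355,190,315),4.5)
E
```

```text
{'camera_matrix': array([[532.66685874,   0.        , 288.84378768],
       [  0.        , 532.66685874, 202.23029125],
       [  0.        ,   0.        ,   1.        ]]), 'distortion': array([0.05893854, 0.        , 0.        , 0.        , 0.        ]), 'view': array([[ 0.01873601, -0.99969854, -0.01586764,  0.00974062],
       [ 0.994494  ,  0.01699717,  0.10340592, -0.57597385],
       [-0.10310504, -0.01771768,  0.99451266, -1.16452857],
       [ 0.        ,  0.        ,  0.        ,  1.        ]])}
```

View pics/o0.png

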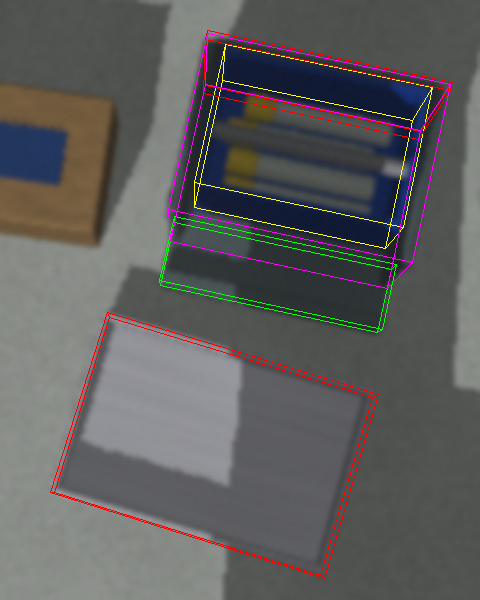

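View pics/o1.png

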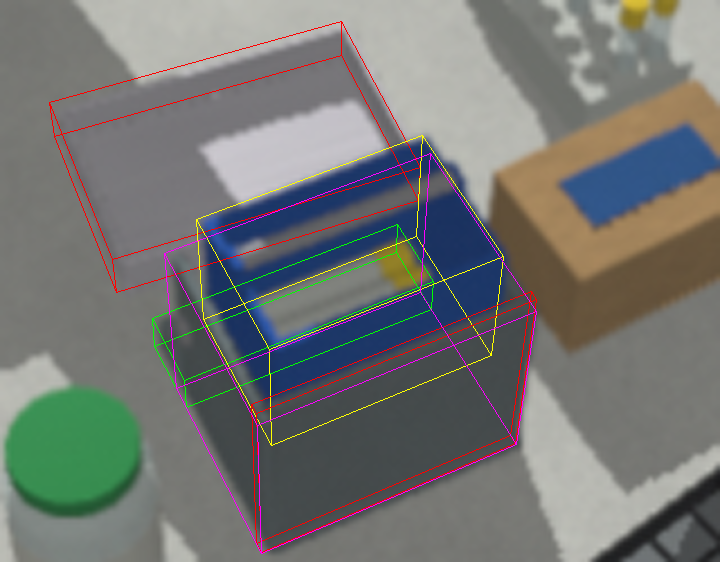

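Run:
```python
from h import *
z=lambda L:(np.array(L)+.5)/3-.5+[235,95]
zs=lambda L:(np.array(L)+.5)/4.5-.5+[195,190]
ut=z([(108,318),(366,395),(321,565),(58,490)]); 
us=zs([(62,122),(345,33),(124,285)])
def f(p):
    a,b,h=p[3:]
    m=[[a,b,h],[a,-b,h],[-a,-b,h],[-a,b,h]];w=place(p[:3],m)
    return np.r_[(proj('top',w)-ut).ravel(),(proj('scene',w[[2,3,1]])-us).ravel()]
r=least_squares(f,[.49,-.02,-.28,.07,.105,.035]);print(r.x.round(4),r.fun.round(1))
Mt=[[-.05,.085,.03],[-.05,-.085,.03],[0,.07,.18],[0,-.07,.18],[.095,.07,.18],[.095,-.07,.18],[.038,.065,.189],[.038,-.065,.189]]
ut=z([(163,280),(382,327),(193,207),(390,246),(222,43),(437,86),(212,130),(405,167)])
Ms=[[.038,-.065,.189],[.038,.065,.189],[0,-.07,.18],[0,.07,.18],[.095,-.07,.18],[.095,.07,.18],[.11,-.085,0],[.11,.085,0]]
us=zs([(245,255),(452,182),(205,225),(428,140),(275,345),(507,255),(272,552),(518,445)])
g=lambda p:np.r_[(proj('top',place(p,Mt))-ut).ravel(),(proj('scene',place(p,Ms))-us).ravel()]
r=least_squares(g,[.64,-.07,-.2],loss='soft_l1');print(r.x.round(4),r.fun.reshape(-1,2).round(1).tolist())
```

```text
[ 0.4889 -0.0184 -0.2612  0.0675  0.1021  0.0167] [-0.5 -0.2  0.5 -1.1 -0.4  0.5 -0.7 -0.  -0.5  0.6 -1.2  2.  -0.1 -2.1]
[ 0.6404 -0.0686 -0.1936] [[-1.8, 0.0], [-0.5, 0.1], [-0.5, -8.5], [3.6, -6.9], [-0.2, 0.1], [-2.6, -0.1], [-0.3, -1.8], [0.5, -0.7], [-2.0, 0.2], [-0.6, -1.8], [-1.3, -1.4], [-0.7, -1.3], [-0.4, 0.8], [-0.1, -0.1], [-1.6, -0.2], [0.1, -0.9]]
```

>>> carry_out --plan '[{"offset": [0, 0, 0], "delta_rot": [0, 0, 1]}, {"offset": [0, 0, 0], "delta_rot": [0, 0, 1]}, {"offset": [0, 0, 0], "delta_rot": [0, 0, 1]}, {"offset": [0, 0, 0], "delta_rot": [0, 0, 1]}, {"offset": [0, 0, 0], "delta_rot": [0, 0, 1]}, {"offset": [0, 0, 0], "delta_rot": [0, 0, 1]}, {"offset": [0, 0, 0], "delta_rot": [0, 0, 1]}, {"offset": [0, 0, 0], "delta_rot": [0, 0, 1]}, {"offset": [0, 0, 0], "delta_rot": [0, 0, 1]}, {"offset": [0, 0, 0], "delta_rot": [0, 0, 1]}]' --claw 60

```text
time: 1.88
tool_pos: [0.2581, 0.5692, 0.2227]
tool_rot: [3.138, 0.145, -0.0]
contact_force: [0.6, 0.3, 0.9]
grip_width: 0.0599
```

>>> carry_out --plan '[{"offset": [0, 0, 0], "delta_rot": [0, 0, 1]}, {"offset": [0, 0, 0], "delta_rot": [0, 0, 1]}, {"offset": [0, 0, 0], "delta_rot": [0, 0, 1]}, {"offset": [0.6, 1, 0], "delta_rot": [0, 0, 0.4]}, {"offset": [0.6, 1, 0], "delta_rot": [0, 0, 0]}, {"offset": [0.6, 1, 0], "delta_rot": [0, 0, 0]}, {"offset": [0.6, 1, 0], "delta_rot": [0, 0, 0]}, {"offset": [0.6, 1, 0], "delta_rot": [0, 0, 0]}, {"offset": [0.6, 1, 0], "delta_rot": [0, 0, 0]}, {"offset": [0.6, 1, 0], "delta_rot": [0, 0, 0]}]'

```text
time: 2.72
tool_pos: [0.3279, 0.3329, 0.2228]
tool_rot: [-3.115, 0.404, -0.0]
contact_force: [0.5, 0.1, -0.5]
grip_width: 0.0599
```

>>> carry_out --plan '[{"offset": [0.6, 1, 0], "delta_rot": [0, 0, 0]}, {"offset": [0.6, 1, 0], "delta_rot": [0, 0, 0]}, {"offset": [0.6, 1, 0], "delta_rot": [0, 0, 0]}, {"offset": [0.6, 1, 0], "delta_rot": [0, 0, 0]}, {"offset": [0.6, 1, 0], "delta_rot": [0, 0, 0]}, {"offset": [0.6, 1, 0], "delta_rot": [0, 0, 0]}, {"offset": [0.6, 1, 0], "delta_rot": [0, 0, 0]}, {"offset": [0.6, 1, 0], "delta_rot": [0, 0, 0]}, {"offset": [0.6, 1, 0], "delta_rot": [0, 0, 0]}, {"offset": [0.6, 0.9, 0], "delta_rot": [0, 0, 0]}]'

```text
time: 3.55
tool_pos: [0.4261, -0.0007, 0.223]
tool_rot: [3.115, -0.405, 0.001]
contact_force: [0.5, 1.3, 0.0]
grip_width: 0.0599
```

>>> carry_out --plan '[{"offset": [0, 0, 1], "delta_rot": [0, 0, 0]}, {"offset": [0, 0, 1], "delta_rot": [0, 0, 0]}, {"offset": [0, 0, 1], "delta_rot": [0, 0, 0]}, {"offset": [0, 0, 1], "delta_rot": [0, 0, 0]}, {"offset": [0, 0, 1], "delta_rot": [0, 0, 0]}, {"offset": [0, 0, 0], "delta_rot": [0, 0, 0]}]'

```text
time: 4.05
tool_pos: [0.4227, 0.0013, 0.0687]
tool_rot: [3.115, -0.405, -0.013]
contact_force: [-1.3, -0.7, -0.5]
grip_width: 0.0599
```

Run:
```python
from h import *
snap('scene','s1.png');snap('top','t1.png')
a=cv2.imread('pics/t1.png')[150:300,230:390];a=cv2.resize(a,None,fx=2.5,fy=2.5)
b=cv2.imread('pics/s1.png')[150:300,150:310];b=cv2.resize(b,None,fx=2.5,fy=2.5)
cv2.imwrite('pics/c1.png',np.hstack([a,b]))
```

```text
(no output)
```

View pics/c1.png

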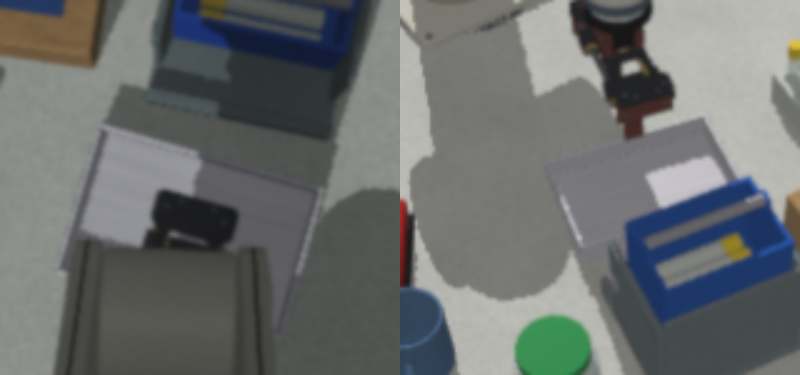

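>>> carry_out --plan '[{"offset": [0, 0, 0.7], "delta_rot": [0, 0, 0]}, {"offset": [0, 0, 0.7], "delta_rot": [0, 0, 0]}, {"offset": [0, 0, 0.4], "delta_rot": [0, 0, 0]}, {"offset": [0, 0, 0], "delta_rot": [0, 0, 0]}, {"offset": [0, 0, 0], "delta_rot": [0, 0, 0]}]'

```text
time: 4.57
tool_pos: [0.427, 0.0013, 0.0201]
tool_rot: [-3.115, 0.404, -0.003]
contact_force: [-1.0, -0.6, -0.0]
grip_width: 0.0599
```

>>> carry_out --plan '[{"offset": [0, 0, 0.2], "delta_rot": [0, 0, 0]}, {"offset": [0, 0, 0], "delta_rot": [0, 0, 0]}]'

```text
time: 4.73
tool_pos: [0.4269, 0.0013, 0.0136]
tool_rot: [-3.115, 0.404, -0.004]
contact_force: [-1.0, -0.3, 0.7]
grip_width: 0.0599
```

>>> carry_out --plan '[{"offset": [0, 0, 0], "delta_rot": [0, 0, 0]}, {"offset": [0, 0, 0], "delta_rot": [0, 0, 0]}, {"offset": [0, 0, 0], "delta_rot": [0, 0, 0]}, {"offset": [0, 0, 0], "delta_rot": [0, 0, 0]}, {"offset": [0, 0, 0], "delta_rot": [0, 0, 0]}, {"offset": [0, 0, 0], "delta_rot": [0, 0, 0]}, {"offset": [0, 0, 0], "delta_rot": [0, 0, 0]}, {"offset": [0, 0, 0], "delta_rot": [0, 0, 0]}]' --claw 0

```text
time: 5.4
tool_pos: [0.4258, 0.0013, 0.0126]
tool_rot: [3.115, -0.405, -0.0]
contact_force: [0.1, -0.2, 0.7]
grip_width: 0.0103
```

>>> carry_out --plan '[{"offset": [0, 0, 0], "delta_rot": [0, 0, 0]}, {"offset": [0, 0, 0], "delta_rot": [0, 0, 0]}, {"offset": [0, 0, 0], "delta_rot": [0, 0, 0]}]'

```text
time: 5.65
tool_pos: [0.4259, 0.0013, 0.0127]
tool_rot: [-3.115, 0.405, -0.0]
contact_force: [0.2, -0.4, -1.4]
grip_width: 0.0048
```

Run:
```python
from h import *
snap('scene','s2.png');snap('top','t2.png')
print(ctrl.get_obs()['grip_width'])
a=cv2.imread('pics/t2.png')[150:300,230:390];a=cv2.resize(a,None,fx=2.5,fy=2.5)
b=cv2.imread('pics/s2.png')[150:300,150:310];b=cv2.resize(b,None,fx=2.5,fy=2.5)
cv2.imwrite('pics/c2.png',np.hstack([a,b]))
```

```text
0.004710998826947912
```

View pics/c2.png

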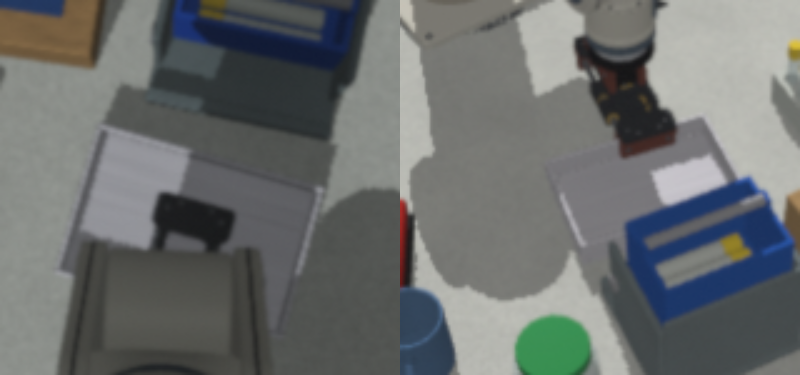

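>>> carry_out --plan '[{"offset": [0, 0, 0], "delta_rot": [0, 0, -0.2]}, {"offset": [0, 0, 0], "delta_rot": [0, 0, -0.2]}, {"offset": [0, 0, 0], "delta_rot": [0, 0, -0.2]}, {"offset": [0.16, 0.14, 0], "delta_rot": [0, 0, 0]}, {"offset": [0.16, 0.14, 0], "delta_rot": [0, 0, 0]}, {"offset": [0.16, 0.14, 0], "delta_rot": [0, 0, 0]}, {"offset": [0.16, 0.14, 0], "delta_rot": [0, 0, 0]}, {"offset": [0.16, 0.14, 0], "delta_rot": [0, 0, 0]}, {"offset": [0.16, 0.14, 0], "delta_rot": [0, 0, 0]}, {"offset": [0, 0, 0], "delta_rot": [0, 0, 0]}]'

```text
time: 6.58
tool_pos: [0.4497, -0.0295, 0.0127]
tool_rot: [3.127, -0.305, 0.0]
contact_force: [0.0, -0.7, -3.4]
grip_width: 0.0047
```

Run:
```python
from h import *
snap('scene','s3.png');snap('top','t3.png')
a=cv2.imread('pics/t3.png')[130:280,250:410];a=cv2.resize(a,None,fx=2.5,fy=2.5)
b=cv2.imread('pics/s3.png')[150:300,180:340];b=cv2.resize(b,None,fx=2.5,fy=2.5)
cv2.imwrite('pics/c3.png',np.hstack([a,b]))
```

```text
(no output)
```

View pics/c3.png

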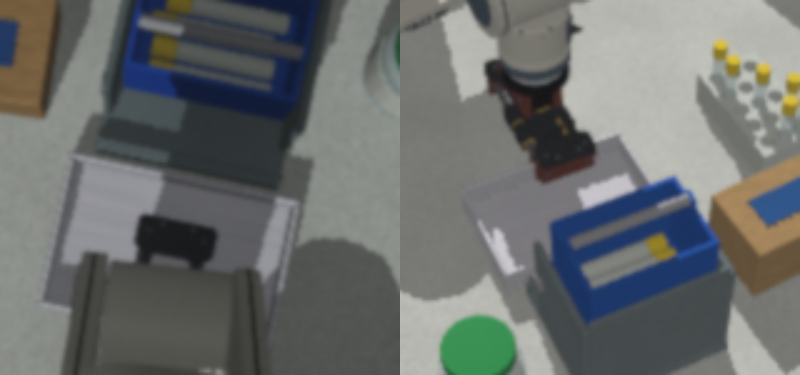

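>>> carry_out --plan '[{"offset": [0.1, 0.1, 0], "delta_rot": [0, 0, 0]}, {"offset": [0.1, 0, 0], "delta_rot": [0, 0, 0]}, {"offset": [0, 0, 0], "delta_rot": [0, 0, 0]}]'

```text
time: 6.93
tool_pos: [0.453, -0.0329, 0.0126]
tool_rot: [3.127, -0.305, -0.005]
contact_force: [-3.8, 0.7, 6.6]
grip_width: 0.0049
```

>>> carry_out --plan '[{"offset": [0.08, 0, 0], "delta_rot": [0, 0, 0]}, {"offset": [0, 0, 0], "delta_rot": [0, 0, 0]}]'

```text
time: 7.1
tool_pos: [0.454, -0.0331, 0.0126]
tool_rot: [-3.127, 0.305, 0.009]
contact_force: [-7.4, 1.6, 10.3]
grip_width: 0.0047
```

>>> carry_out --plan '[{"offset": [0.08, 0, 0], "delta_rot": [0, 0, 0]}, {"offset": [0, 0, 0], "delta_rot": [0, 0, 0]}]'

```text
time: 7.27
tool_pos: [0.4565, -0.0336, 0.0126]
tool_rot: [-3.127, 0.305, 0.008]
contact_force: [-7.0, 1.8, 5.5]
grip_width: 0.0049
```

>>> carry_out --plan '[{"offset": [0, 0, 0], "delta_rot": [0, 0, 0]}, {"offset": [0, 0, 0], "delta_rot": [0, 0, 0]}]'

```text
time: 7.43
tool_pos: [0.4566, -0.0336, 0.0126]
tool_rot: [-3.127, 0.306, 0.007]
contact_force: [-7.0, 1.6, 8.7]
grip_width: 0.0047
```

>>> carry_out --plan '[{"offset": [0.1, 0, 0], "delta_rot": [0, 0, 0]}, {"offset": [0, 0, 0], "delta_rot": [0, 0, 0]}, {"offset": [0, 0, 0], "delta_rot": [0, 0, 0]}]'

```text
time: 7.68
tool_pos: [0.4566, -0.0336, 0.0126]
tool_rot: [-3.126, 0.306, 0.017]
contact_force: [-15.3, 4.8, 18.9]
grip_width: 0.005
```

>>> carry_out --plan '[{"offset": [-0.12, 0, 0], "delta_rot": [0, 0, 0]}, {"offset": [0, 0, 0], "delta_rot": [0, 0, 0]}]'

```text
time: 7.85
tool_pos: [0.4567, -0.0335, 0.0126]
tool_rot: [-3.127, 0.306, 0.005]
contact_force: [-6.8, 2.1, 8.4]
grip_width: 0.005
```

>>> carry_out --plan '[{"offset": [0, 0, 0], "delta_rot": [0, 0, 0]}, {"offset": [0, 0, 0], "delta_rot": [0, 0, 0]}, {"offset": [0, 0, 0], "delta_rot": [0, 0, 0]}, {"offset": [0, 0, 0], "delta_rot": [0, 0, 0]}, {"offset": [0, 0, -0.3], "delta_rot": [0, 0, 0]}, {"offset": [0, 0, -0.6], "delta_rot": [0, 0, 0]}, {"offset": [0, 0, -1], "delta_rot": [0, 0, 0]}, {"offset": [0, 0, -1], "delta_rot": [0, 0, 0]}, {"offset": [0, 0, -1], "delta_rot": [0, 0, 0]}]' --claw 40

```text
time: 8.6
tool_pos: [0.4584, -0.0339, 0.1313]
tool_rot: [-3.127, 0.307, 0.001]
contact_force: [1.1, 0.6, 0.3]
grip_width: 0.0402
```

>>> carry_out --plan '[{"offset": [0, 0, -1], "delta_rot": [0, 0, 0]}, {"offset": [-1, 0, -1], "delta_rot": [0, 0, 0]}, {"offset": [-1, 0, -1], "delta_rot": [0, 0, 0]}, {"offset": [-1, 0, -1], "delta_rot": [0, 0, 0]}, {"offset": [-1, 0, -1], "delta_rot": [0, 0, 0]}, {"offset": [0, 0, -1], "delta_rot": [0, 0, 0]}]'

```text
time: 9.1
tool_pos: [0.3375, -0.0104, 0.3083]
tool_rot: [-3.127, 0.306, 0.005]
contact_force: [0.7, 0.0, -0.6]
grip_width: 0.0398
```

Run:
```python
from h import *
snap('scene','s4.png');snap('top','t4.png')
t=[.5228,-.0458,-.195]; s=[.6405,-.069,-.195]
overlay('top','t4.png','o4a.png',[(t,TB,(0,0,255))]+stand_boxes(s)[:1],(235,395,120,270),2.5)
overlay('scene','s4.png','o4b.png',[(t,TB,(0,0,255))],(180,340,150,300),2.5)
cv2.imwrite('pics/c4.png',np.hstack([cv2.imread('pics/o4a.png'),cv2.imread('pics/o4b.png')]))
a=cv2.imread('pics/t4.png')[120:270,235:395];cv2.imwrite('pics/t4z.png',cv2.resize(a,None,fx=4,fy=4,interpolation=cv2.INTER_CUBIC))
print([(round(d['score'],2),towld('top',d['centre']).round(3)) for d in ctrl.spot_in('tray','top')[:1]])
```

```text
[(0.7, array([ 0.521, -0.048,  0.003]))]
```

View pics/c4.png

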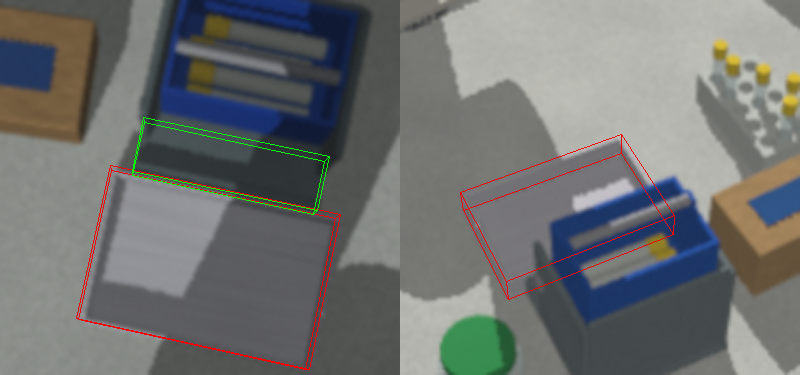

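View pics/t4z.png

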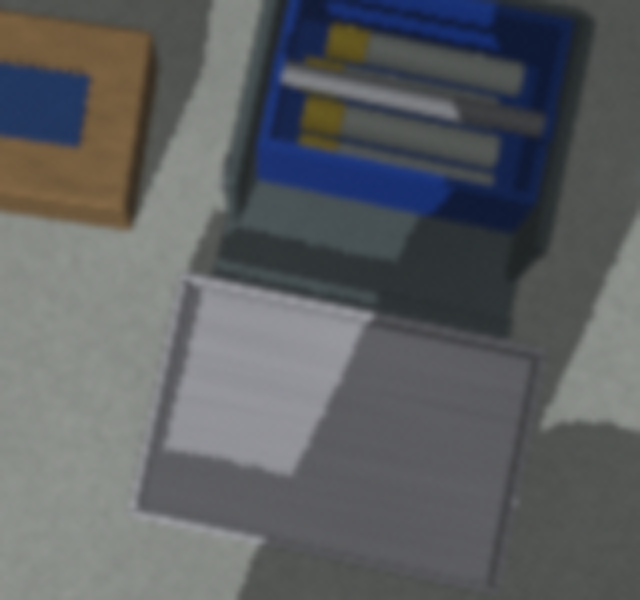

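>>> carry_out --plan '[{"offset": [0, 0, 0], "delta_rot": [0, 0, -1]}, {"offset": [0, 0, 0], "delta_rot": [0, 0, -1]}, {"offset": [0, 0, 0], "delta_rot": [0, 0, -1]}, {"offset": [0, 0, 0], "delta_rot": [0, 0, -1]}, {"offset": [0, 0, 0], "delta_rot": [0, 0, -1]}, {"offset": [0, 0, 0], "delta_rot": [0, 0, -1]}, {"offset": [0, 0, 0], "delta_rot": [0, 0, -1]}, {"offset": [0, 0, 0], "delta_rot": [0, 0, -1]}, {"offset": [0, 0, 0], "delta_rot": [0, 0, -1]}, {"offset": [0, 0, 0], "delta_rot": [0, 0, -1]}]' --claw 0

```text
time: 10.08
tool_pos: [0.3427, -0.0111, 0.3063]
tool_rot: [-2.857, -1.305, 0.003]
contact_force: [0.6, 0.3, -1.4]
grip_width: 0.0008
```

>>> carry_out --plan '[{"offset": [0, 0, 0], "delta_rot": [0, 0, -1]}, {"offset": [0, 0, 0], "delta_rot": [0, 0, -1]}, {"offset": [0, 0, 0], "delta_rot": [0, 0, -1]}, {"offset": [0, 0, 0], "delta_rot": [0, 0, -1]}, {"offset": [0, 0, 0], "delta_rot": [0, 0, -1]}, {"offset": [0, 1, 0], "delta_rot": [0, 0, 0]}, {"offset": [0, 1, 0], "delta_rot": [0, 0, 0]}, {"offset": [0, 1, 0], "delta_rot": [0, 0, 0]}, {"offset": [0, 1, 0], "delta_rot": [0, 0, 0]}, {"offset": [0, 1, 0], "delta_rot": [0, 0, 0]}]'

```text
time: 10.92
tool_pos: [0.4912, -0.0406, 0.3058]
tool_rot: [-2.426, -1.993, 0.003]
contact_force: [0.3, 0.1, 0.5]
grip_width: 0.0002
```

>>> carry_out --plan '[{"offset": [0, 1, 0], "delta_rot": [0, 0, 0]}, {"offset": [0, 1, 0], "delta_rot": [0, 0, 0]}, {"offset": [0, 1, 0], "delta_rot": [0, 0, 0]}, {"offset": [0, 1, 0], "delta_rot": [0, 0, 0]}, {"offset": [0, 1, 0], "delta_rot": [0, 0, 0]}, {"offset": [0, 1, 0], "delta_rot": [0, 0, 0]}, {"offset": [0, 1, 0], "delta_rot": [0, 0, 0]}, {"offset": [0, 0.5, 0], "delta_rot": [0, 0, 0]}, {"offset": [0, 0, 1], "delta_rot": [0, 0, 0]}, {"offset": [0, 0, 0.9], "delta_rot": [0, 0, 0]}]'

```text
time: 11.75
tool_pos: [0.7123, -0.0844, 0.2485]
tool_rot: [2.427, 1.993, 0.001]
contact_force: [0.1, 1.0, -0.8]
grip_width: 0.0004
```

>>> carry_out --plan '[{"offset": [0, 0, 0], "delta_rot": [0, 0, 0]}, {"offset": [0, 0, 0], "delta_rot": [0, 0, 0]}]'

```text
time: 11.92
tool_pos: [0.7095, -0.0838, 0.2473]
tool_rot: [-2.424, -1.991, 0.007]
contact_force: [-0.2, 0.5, 0.3]
grip_width: 0.0002
```

Run:
```python
from h import *
snap('scene','s5.png');snap('top','t5.png')
a=cv2.imread('pics/t5.png')[90:240,260:420];a=cv2.resize(a,None,fx=2.5,fy=2.5)
b=cv2.imread('pics/s5.png')[150:300,180:340];b=cv2.resize(b,None,fx=2.5,fy=2.5)
cv2.imwrite('pics/c5.png',np.hstack([a,b]))
print(ctrl.get_obs()['joints'].round(2),ctrl.get_obs()['tool_pos'])
```

```text
[-0.13  0.53  1.38  0.    1.23 -1.51] [ 0.71143284 -0.08398177  0.25126122]
```

View pics/c5.png

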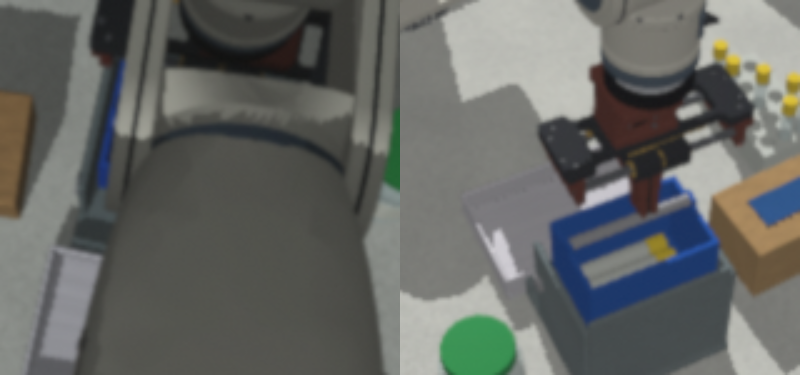

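>>> carry_out --plan '[{"offset": [0, -0.17, 0.5], "delta_rot": [0, 0, 0]}, {"offset": [0, 0, 0.7], "delta_rot": [0, 0, 0]}, {"offset": [0, 0, 0.7], "delta_rot": [0, 0, 0]}, {"offset": [0, 0, 0.4], "delta_rot": [0, 0, 0]}, {"offset": [0, 0, 0], "delta_rot": [0, 0, 0]}]'

```text
time: 12.43
tool_pos: [0.705, -0.0828, 0.1801]
tool_rot: [-2.426, -1.993, 0.003]
contact_force: [-0.1, -0.4, 0.1]
grip_width: 0.0003
```

>>> carry_out --plan '[{"offset": [0, 0, 0.3], "delta_rot": [0, 0, 0]}, {"offset": [0, 0, 0], "delta_rot": [0, 0, 0]}]'

```text
time: 12.6
tool_pos: [0.7062, -0.0829, 0.1727]
tool_rot: [2.427, 1.994, 0.001]
contact_force: [-0.6, -0.0, -0.5]
grip_width: 0.0005
```

Run:
```python
from h import *
snap('scene','s6.png')
b=cv2.imread('pics/s6.png')[170:300,220:350];b=cv2.resize(b,None,fx=4,fy=4)
cv2.imwrite('pics/c6.png',b)
print(ctrl.get_obs()['tool_pos'])
```

```text
[ 0.7063106  -0.08294374  0.17315644]
```

View pics/c6.png

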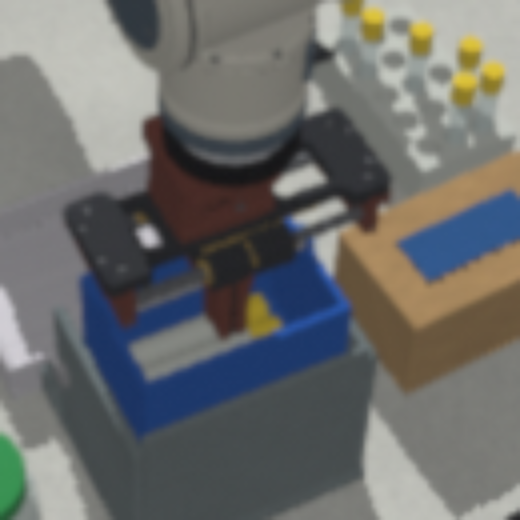

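>>> carry_out --plan '[{"offset": [0, -0.2, 0], "delta_rot": [0, 0, 0]}, {"offset": [0, -0.2, 0], "delta_rot": [0, 0, 0]}, {"offset": [0, -0.2, 0], "delta_rot": [0, 0, 0]}, {"offset": [0, -0.2, 0], "delta_rot": [0, 0, 0]}, {"offset": [0, -0.2, 0], "delta_rot": [0, 0, 0]}]'

```text
time: 13.07
tool_pos: [0.6797, -0.0776, 0.1759]
tool_rot: [2.422, 1.989, 0.01]
contact_force: [6.8, -1.4, 5.7]
grip_width: 0.0006
```

>>> carry_out --plan '[{"offset": [0, -0.2, 0], "delta_rot": [0, 0, 0]}, {"offset": [0, -0.2, 0], "delta_rot": [0, 0, 0]}, {"offset": [0, -0.2, 0], "delta_rot": [0, 0, 0]}, {"offset": [0, -0.2, 0], "delta_rot": [0, 0, 0]}, {"offset": [0, -0.2, 0], "delta_rot": [0, 0, 0]}, {"offset": [0, -0.2, 0.05], "delta_rot": [0, 0, 0]}, {"offset": [0, -0.2, 0.05], "delta_rot": [0, 0, 0]}]'

```text
time: 13.65
tool_pos: [0.6362, -0.069, 0.171]
tool_rot: [2.425, 1.992, 0.004]
contact_force: [4.2, -1.0, 3.0]
grip_width: 0.0002
```

>>> carry_out --plan '[{"offset": [0, -0.2, 0.05], "delta_rot": [0, 0, 0]}, {"offset": [0, -0.2, 0.05], "delta_rot": [0, 0, 0]}, {"offset": [0, -0.2, 0.05], "delta_rot": [0, 0, 0]}, {"offset": [0, -0.2, 0.05], "delta_rot": [0, 0, 0]}, {"offset": [0, -0.2, 0], "delta_rot": [0, 0, 0]}, {"offset": [0, 0, 0], "delta_rot": [0, 0, 0]}, {"offset": [0, 0, 0], "delta_rot": [0, 0, 0]}]'

```text
time: 14.23
tool_pos: [0.6039, -0.0628, 0.1624]
tool_rot: [-2.425, -1.992, 0.004]
contact_force: [-0.1, -0.2, -0.5]
grip_width: 0.0002
```

Run:
```python
from h import *
snap('scene','s7.png')
b=cv2.imread('pics/s7.png')[150:300,180:350];b=cv2.resize(b,None,fx=4,fy=4)
cv2.imwrite('pics/c7.png',b)
p=ctrl.get_obs()['tool_pos'];d=p[:2]-[.6405,-.069];print(p,d@[.981,-.194])
```

```text
[ 0.60414139 -0.06280585  0.16256947] -0.036869458629774136
```

View pics/c7.png

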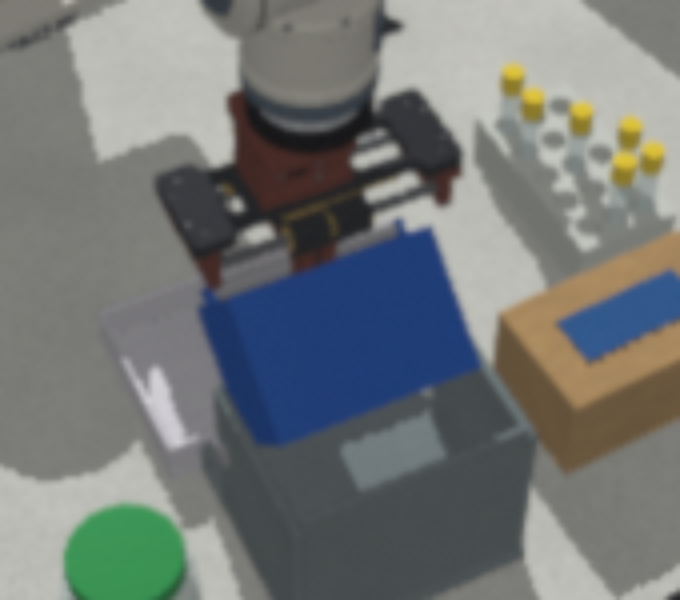

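>>> carry_out --plan '[{"offset": [0, 0.1, -0.2], "delta_rot": [0, 0, 0]}, {"offset": [0, 0, -0.6], "delta_rot": [0, 0, 0]}, {"offset": [0, 0, -0.9], "delta_rot": [0, 0, 0]}, {"offset": [0, 0, -0.9], "delta_rot": [0, 0, 0]}, {"offset": [0, 0, -0.9], "delta_rot": [0, 0, 0]}, {"offset": [0, 0, 0], "delta_rot": [0, 0, 0]}]'

```text
time: 14.78
tool_pos: [0.6114, -0.064, 0.2746]
tool_rot: [2.423, 1.991, 0.009]
contact_force: [0.5, 0.8, 0.4]
grip_width: 0.0004
```

>>> carry_out --plan '[{"offset": [0, 0.7, 0], "delta_rot": [0, 0, 0]}, {"offset": [0, 0.7, 0], "delta_rot": [0, 0, 0]}, {"offset": [0, 0.7, 0], "delta_rot": [0, 0, 0]}, {"offset": [0, 0, 0], "delta_rot": [0, 0, 0]}]'

```text
time: 15.12
tool_pos: [0.673, -0.0765, 0.2681]
tool_rot: [2.427, 1.993, 0.001]
contact_force: [-0.2, -0.0, 0.6]
grip_width: 0.0004
```

```bash
cat >> h.py <<'E'
def binpt(s,th,a,b,y=0):
    c,sn=np.cos(th),np.sin(th);x=a*c-b*sn;z=.085+b*c+a*sn
    return place(s,[[x,y,z]])[0]
S0=[.6405,-.069,-.195]
E
python3 - <<'E'
from h import *
snap('scene','s8.png');snap('top','t8.png')
b=cv2.imread('pics/s8.png')[150:300,180:350];b=cv2.resize(b,None,fx=4,fy=4)
for th,col in [(.7,(0,255,0)),(.8,(0,255,255)),(.9,(0,0,255))]:
    P=[binpt(S0,th,a,bb,y) for a,bb,y in [(.095,.095,-.07),(.095,.095,.07),(.095,0,.07),(.095,0,-.07)]]
    q=((proj('scene',P)-[180,150]+.5)*4-.5).astype(int)
    cv2.polylines(b,[q.reshape(-1,1,2)],True,col,1)
cv2.imwrite('pics/c8.png',b)
p=ctrl.get_obs()['tool_pos'];d=p[:2]-[.6405,-.069];print(p,d@[.981,-.194],d@[.194,.981])
E
```

```text
[ 0.67013647 -0.07587173  0.2675878 ] 0.030406497445903877 -0.0009916919086314963
```

View pics/c8.png

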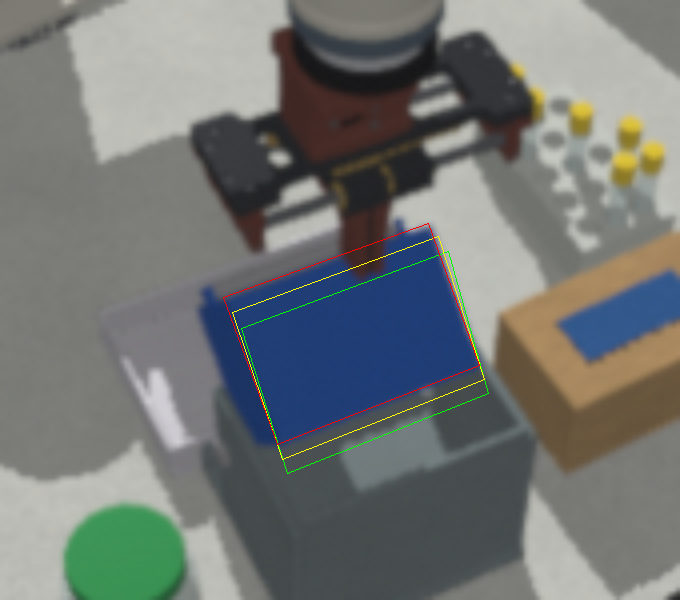

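>>> carry_out --plan '[{"offset": [0, 0, 0.6], "delta_rot": [0, 0, 0]}, {"offset": [0, 0, 0.7], "delta_rot": [0, 0, 0]}, {"offset": [0, 0, 0.6], "delta_rot": [0, 0, 0]}, {"offset": [0, 0, 0], "delta_rot": [0, 0, 0]}, {"offset": [0, 0, 0], "delta_rot": [0, 0, 0]}]'

```text
time: 15.63
tool_pos: [0.6691, -0.0756, 0.2108]
tool_rot: [-2.426, -1.993, 0.003]
contact_force: [-0.4, 0.7, -0.2]
grip_width: 0.0004
```

>>> carry_out --plan '[{"offset": [0, -0.25, 0], "delta_rot": [0, 0, 0]}, {"offset": [0, -0.25, 0], "delta_rot": [0, 0, 0]}, {"offset": [0, -0.25, 0], "delta_rot": [0, 0, 0]}, {"offset": [0, -0.2, 0], "delta_rot": [0, 0, 0]}, {"offset": [0, -0.2, 0], "delta_rot": [0, 0, 0]}, {"offset": [0, -0.2, 0], "delta_rot": [0, 0, 0]}]'

```text
time: 16.13
tool_pos: [0.6313, -0.068, 0.2127]
tool_rot: [2.426, 1.993, 0.003]
contact_force: [2.5, -0.2, 1.7]
grip_width: 0.0005
```

>>> carry_out --plan '[{"offset": [0, -0.2, 0.06], "delta_rot": [0, 0, 0]}, {"offset": [0, -0.2, 0.06], "delta_rot": [0, 0, 0]}, {"offset": [0, -0.2, 0.06], "delta_rot": [0, 0, 0]}, {"offset": [0, -0.2, 0.06], "delta_rot": [0, 0, 0]}]'

```text
time: 16.47
tool_pos: [0.6075, -0.0633, 0.2059]
tool_rot: [2.426, 1.993, 0.002]
contact_force: [0.0, -0.2, 8.0]
grip_width: 0.0007
```

Run:
```python
from h import *
snap('scene','s9.png')
b=cv2.imread('pics/s9.png')[150:300,180:350];b=cv2.resize(b,None,fx=4,fy=4)
cv2.imwrite('pics/c9.png',b)
p=ctrl.get_obs()['tool_pos'];d=p[:2]-[.6405,-.069];print(p,d@[.981,-.194],d@[.194,.981])
```

```text
[ 0.60595245 -0.06300408  0.20519418] -0.03505435455601797 -0.0008202319503617521
```

View pics/c9.png

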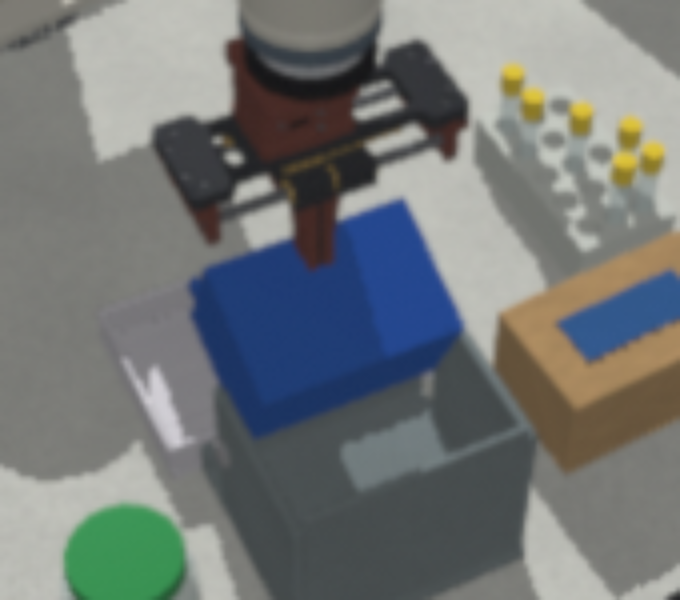

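Rear wall is being pushed near its rim, about 1.2 rad. Force is small. Continue along the arc.

>>> carry_out --plan '[{"offset": [0, -0.2, 0.09], "delta_rot": [0, 0, 0]}, {"offset": [0, -0.2, 0.09], "delta_rot": [0, 0, 0]}, {"offset": [0, -0.2, 0.1], "delta_rot": [0, 0, 0]}, {"offset": [0, -0.2, 0.1], "delta_rot": [0, 0, 0]}]'

```text
time: 16.85
tool_pos: [0.5832, -0.0585, 0.1938]
tool_rot: [2.427, 1.994, 0.001]
contact_force: [0.3, -0.6, 3.9]
grip_width: 0.0004
```

>>> carry_out --plan '[{"offset": [0, -0.2, 0.1], "delta_rot": [0, 0, 0]}, {"offset": [0, -0.2, 0.1], "delta_rot": [0, 0, 0]}, {"offset": [0, -0.2, 0.1], "delta_rot": [0, 0, 0]}, {"offset": [0, -0.2, 0.1], "delta_rot": [0, 0, 0]}, {"offset": [0, -0.2, 0.1], "delta_rot": [0, 0, 0]}]'

```text
time: 17.27
tool_pos: [0.5537, -0.0528, 0.1775]
tool_rot: [-2.427, -1.994, 0.0]
contact_force: [1.9, -0.5, 2.6]
grip_width: 0.0004
```

Run:
```python
from h import *
snap('scene','s10.png')
b=cv2.imread('pics/s10.png')[150:300,180:350];b=cv2.resize(b,None,fx=4,fy=4)
cv2.imwrite('pics/c10.png',b)
p=ctrl.get_obs()['tool_pos'];d=p[:2]-[.6405,-.069];print(p,d@[.981,-.194],d@[.194,.981])
```

```text
[ 0.55218602 -0.05252253  0.17683385] -0.08983264337222562 -0.0009685177761732653
```

View pics/c10.png

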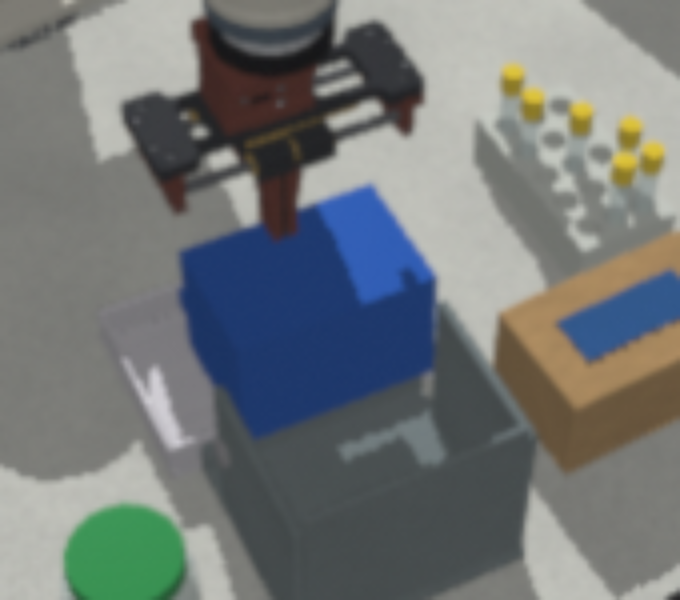

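>>> carry_out --plan '[{"offset": [0, -0.11, 0.13], "delta_rot": [0, 0, 0]}, {"offset": [0, -0.11, 0.13], "delta_rot": [0, 0, 0]}, {"offset": [0, -0.11, 0.13], "delta_rot": [0, 0, 0]}, {"offset": [0, -0.11, 0.13], "delta_rot": [0, 0, 0]}]'

```text
time: 17.65
tool_pos: [0.5397, -0.0501, 0.162]
tool_rot: [-2.426, -1.993, 0.003]
contact_force: [-3.6, 0.4, 6.4]
grip_width: 0.0007
```

>>> carry_out --plan '[{"offset": [0, -0.1, 0.13], "delta_rot": [0, 0, 0]}, {"offset": [0, -0.1, 0.13], "delta_rot": [0, 0, 0]}, {"offset": [0, 0, 0], "delta_rot": [0, 0, 0]}]'

```text
time: 17.9
tool_pos: [0.5334, -0.0488, 0.1534]
tool_rot: [-2.425, -1.992, 0.004]
contact_force: [-1.6, 1.1, 0.7]
grip_width: 0.0003
```

Run:
```python
from h import *
snap('scene','s11.png')
b=cv2.imread('pics/s11.png')[150:300,180:350];b=cv2.resize(b,None,fx=4,fy=4)
cv2.imwrite('pics/c11.png',b)
p=ctrl.get_obs()['tool_pos'];d=p[:2]-[.6405,-.069];print(p,d@[.981,-.194],d@[.194,.981])
```

```text
[ 0.53415461 -0.04895131  0.15383086] -0.10821426911694086 -0.0009632412749032669
```

View pics/c11.png

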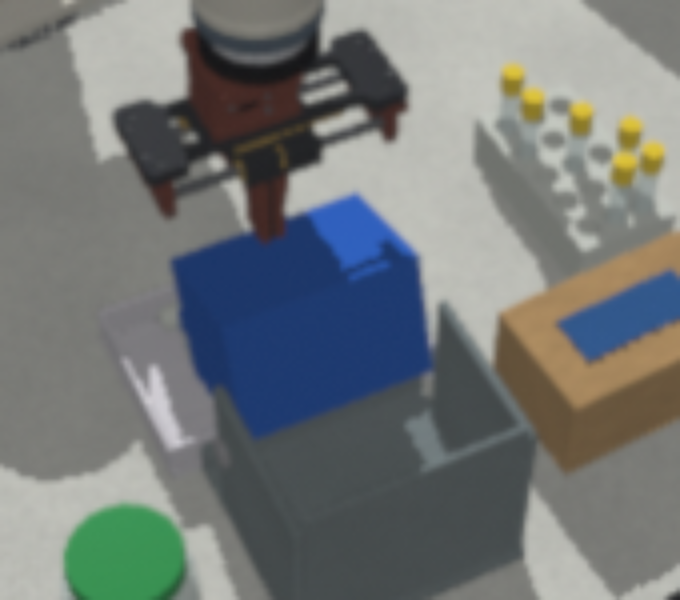

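>>> carry_out --plan '[{"offset": [0, -0.04, 0.08], "delta_rot": [0, 0, 0]}, {"offset": [0, -0.04, 0.08], "delta_rot": [0, 0, 0]}, {"offset": [0, 0, 0], "delta_rot": [0, 0, 0]}]'

```text
time: 18.2
tool_pos: [0.5317, -0.0485, 0.1492]
tool_rot: [-2.426, -1.993, 0.003]
contact_force: [-5.5, 0.7, 3.8]
grip_width: 0.0002
```

>>> carry_out --plan '[{"offset": [0, -0.02, 0.07], "delta_rot": [0, 0, 0]}, {"offset": [0, 0, 0], "delta_rot": [0, 0, 0]}]'

```text
time: 18.37
tool_pos: [0.5305, -0.0482, 0.1471]
tool_rot: [-2.425, -1.992, 0.005]
contact_force: [-7.2, 1.8, 5.3]
grip_width: 0.0006
```

>>> carry_out --plan '[{"offset": [0, -0.02, 0.07], "delta_rot": [0, 0, 0]}, {"offset": [0, 0, 0], "delta_rot": [0, 0, 0]}]'

```text
time: 18.53
tool_pos: [0.53, -0.0481, 0.1459]
tool_rot: [-2.425, -1.992, 0.005]
contact_force: [-9.4, 2.4, 15.2]
grip_width: 0.0005
```

>>> carry_out --plan '[{"offset": [0, 0, 0.04], "delta_rot": [0, 0, 0]}, {"offset": [0, 0, 0], "delta_rot": [0, 0, 0]}, {"offset": [0, 0, 0], "delta_rot": [0, 0, 0]}]'

```text
time: 18.78
tool_pos: [0.5301, -0.0481, 0.1457]
tool_rot: [-2.425, -1.992, 0.004]
contact_force: [-13.9, 1.8, 23.2]
grip_width: 0.0004
```

Run:
```python
from h import *
snap('scene','s12.png')
b=cv2.imread('pics/s12.png')[150:300,180:350];b=cv2.resize(b,None,fx=4,fy=4)
for th,col in [(1.8,(0,255,0)),(1.95,(0,0,255))]:
    for L in ([(.095,.095,-.07),(.095,.095,.07),(.095,0,.07),(.095,0,-.07)],[(0,0,-.07),(0,0,.07),(.095,0,.07),(.095,0,-.07)]):
        q=((proj('scene',[binpt(S0,th,*l) for l in L])-[180,150]+.5)*4-.5).astype(int)
        cv2.polylines(b,[q.reshape(-1,1,2)],True,col,1)
cv2.imwrite('pics/c12.png',b)
o=ctrl.get_obs();print(o['tool_pos'],o['contact_force'])
```

```text
[ 0.53006374 -0.04811451  0.14564034] [-13.76852762   1.95427079  23.43383209]
```

View pics/c12.png

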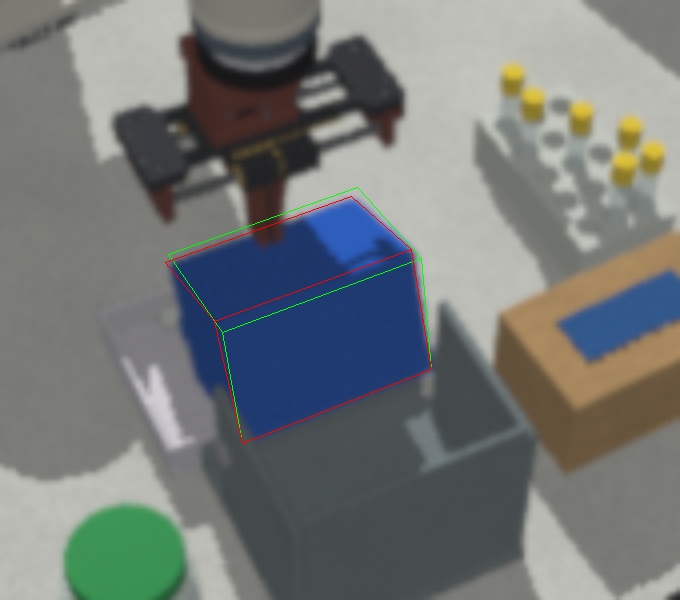

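Hard stop reached: force rises to 23 N with no motion, and the overlay matches 1.95 rad. Retreating up and away to check the tubes.

>>> carry_out --plan '[{"offset": [0, 0, -0.15], "delta_rot": [0, 0, 0]}, {"offset": [0, 0, -0.5], "delta_rot": [0, 0, 0]}, {"offset": [0, 0, -1], "delta_rot": [0, 0, 0]}, {"offset": [0, 0, -1], "delta_rot": [0, 0, 0]}, {"offset": [0, 0, -1], "delta_rot": [0, 0, 0]}, {"offset": [0, -1, -1], "delta_rot": [0, 0, 0]}, {"offset": [0, -1, -1], "delta_rot": [0, 0, 0]}, {"offset": [0, -1, 0], "delta_rot": [0, 0, 0]}, {"offset": [0, -1, 0], "delta_rot": [0, 0, 0]}, {"offset": [0, -1, 0], "delta_rot": [0, 0, 0]}]'

```text
time: 19.67
tool_pos: [0.3852, -0.0194, 0.3133]
tool_rot: [2.427, 1.993, 0.002]
contact_force: [-0.2, 0.8, 0.5]
grip_width: 0.0005
```

>>> carry_out --plan '[{"offset": [1, 0, 0], "delta_rot": [0, 0, 0]}, {"offset": [1, 0, 0], "delta_rot": [0, 0, 0]}, {"offset": [1, 0, 0], "delta_rot": [0, 0, 0]}, {"offset": [1, 0, 0], "delta_rot": [0, 0, 0]}, {"offset": [1, 0, 0], "delta_rot": [0, 0, 0]}, {"offset": [1, 0, 0], "delta_rot": [0, 0, 0]}, {"offset": [1, 0, 0], "delta_rot": [0, 0, 0]}, {"offset": [1, 0, 0], "delta_rot": [0, 0, 0]}, {"offset": [1, 0, 0], "delta_rot": [0, 0, 0]}, {"offset": [0, 0, 0], "delta_rot": [0, 0, 0]}]'

```text
time: 20.5
tool_pos: [0.4397, 0.2495, 0.3128]
tool_rot: [-2.424, -1.997, -0.004]
contact_force: [-0.6, 0.6, 1.1]
grip_width: 0.0003
```

Run:
```python
from h import *
snap('top','t13.png');snap('scene','s13.png')
a=cv2.imread('pics/t13.png')[95:270,235:395];cv2.imwrite('pics/t13z.png',cv2.resize(a,None,fx=3.4,fy=3.4,interpolation=cv2.INTER_CUBIC))
b=cv2.imread('pics/s13.png')[150:300,180:350];b=cv2.resize(b,None,fx=4,fy=4)
for th,col in [(1.8,(0,255,0)),(1.95,(0,0,255))]:
    for L in ([(.095,.095,-.07),(.095,.095,.07),(.095,0,.07),(.095,0,-.07)],):
        q=((proj('scene',[binpt(S0,th,*l) for l in L])-[180,150]+.5)*4-.5).astype(int)
        cv2.polylines(b,[q.reshape(-1,1,2)],True,col,1)
cv2.imwrite('pics/c13.png',b)
V=np.array([[.981,-.194],[.194,.981]])
for n in ['tray','tube0','bin']:
    for c in ['top','scene']:
        for d in ctrl.spot_in(n,c):
            w=towld(c,d['centre']); print(n,c,round(d['score'],2),w.round(3),(V@(w[:2]-[.6405,-.069])).round(3))
```

```text
tray top 0.78 [ 0.508 -0.036  0.005] [-0.137  0.006]
tray top 0.34 [ 0.671 -0.248  0.139] [ 0.065 -0.17 ]
tray top 0.25 [ 0.657 -0.069  0.129] [0.016 0.003]
tray scene 0.57 [ 0.499 -0.125  0.004] [-0.128 -0.083]
tube0 top 0.75 [ 0.482 -0.036  0.024] [-0.162  0.002]
tube0 top 0.65 [ 0.499 -0.047  0.023] [-0.143 -0.006]
tube0 top 0.59 [ 0.464 -0.046  0.019] [-0.177 -0.011]
bin top 0.85 [ 0.567 -0.059  0.153] [-0.073 -0.005]
bin top 0.63 [ 0.656 -0.069  0.132] [0.016 0.003]
bin scene 0.67 [ 0.613 -0.069  0.138] [-0.027 -0.005]
```

View pics/t13z.png

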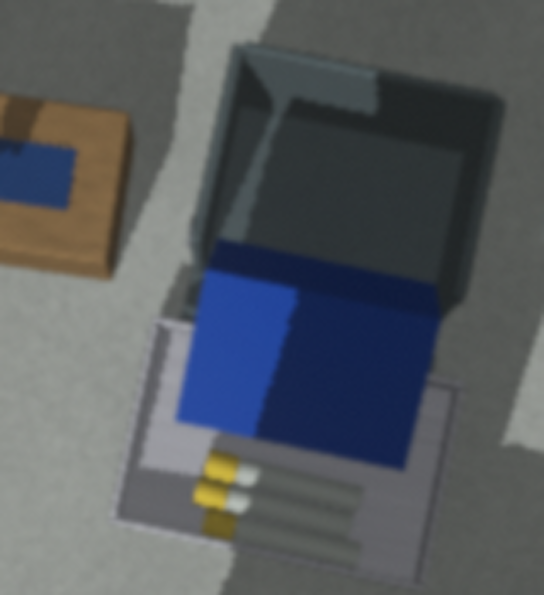

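View pics/c13.png

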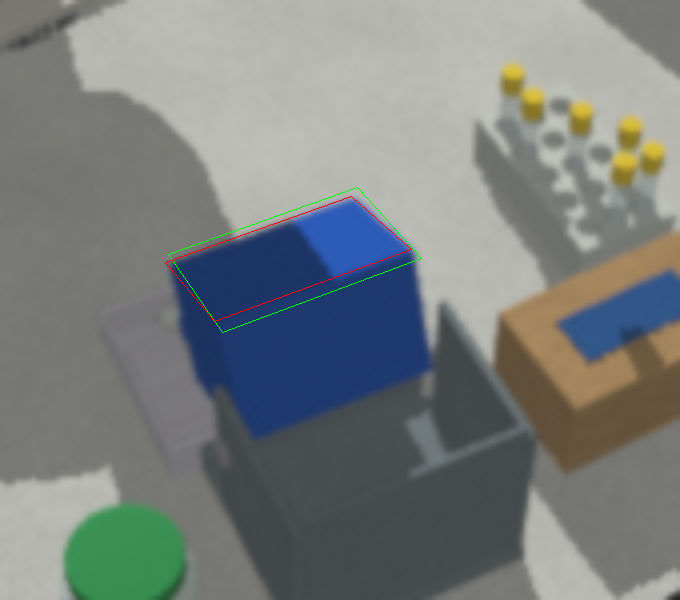

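Run:
```python
from h import *
snap('top','t14.png')
t=[.5228,-.0458,-.195]
overlay('top','t14.png','o14.png',[(t,TB,(0,0,255))]+stand_boxes(S0)[:1],(260,385,180,275),6)
a=cv2.imread('pics/t14.png')[210:265,270:350]; a=cv2.convertScaleAbs(a,alpha=1.6,beta=-20)
cv2.imwrite('pics/z14.png',cv2.resize(a,None,fx=9,fy=9,interpolation=cv2.INTER_CUBIC))
```

```text
(no output)
```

View pics/z14.png

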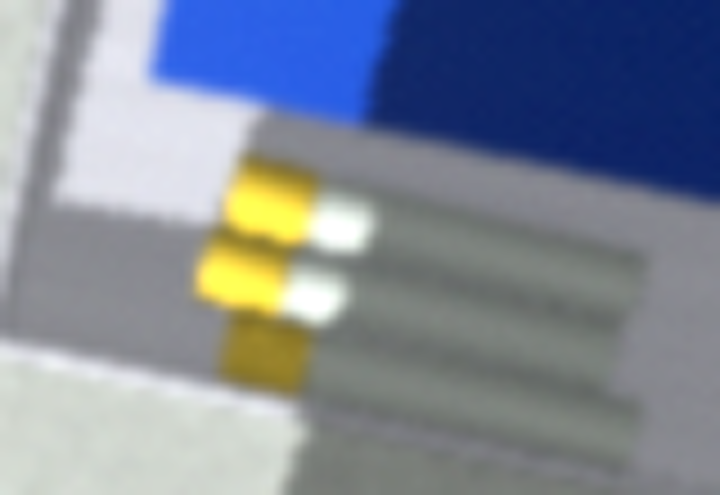

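View pics/o14.png

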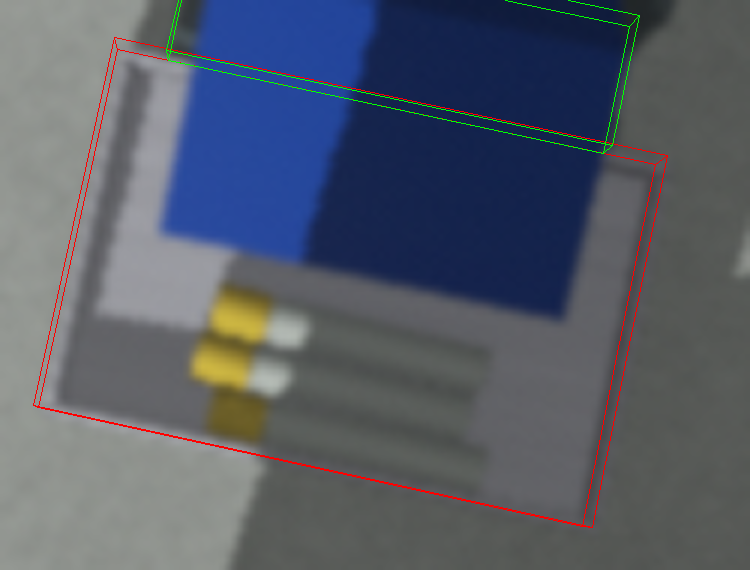

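Run:
```python
from h import *
snap('scene','s15.png')
a=cv2.imread('pics/s15.png')[200:280,195:275];a=cv2.convertScaleAbs(a,alpha=1.5,beta=-20)
a=cv2.resize(a,None,fx=7,fy=7,interpolation=cv2.INTER_CUBIC)
# tube positions from top image pixels
px=np.array([[345,225],[340,232],[342,241]])
for u,col in [(-.1755,(0,0,255)),(-.1565,(0,255,255)),(-.1375,(0,255,0)),(-.1185,(255,0,255)),(-.0995,(255,0,0))]:
    q=((proj('scene',place(S0,[[u,-.06,.0145],[u,.045,.0145]]))-[195,200]+.5)*7-.5).astype(int)
    cv2.line(a,tuple(map(int,q[0])),tuple(map(int,q[1])),col,1)
cv2.imwrite('pics/z15.png',a)
z=lambda L:(np.array(L)+.5)/9-.5+[270,210]
V=np.array([[.981,-.194],[.194,.981]])
for p in pix2z('top',z([(225,195),(645,265),(195,270),(615,340),(222,350),(635,425)]),.0145): print((V@(p[:2]-[.6405,-.069])).round(3))
```

```text
[-0.141  0.049]
[-0.136 -0.058]
[-0.161  0.052]
[-0.156 -0.054]
[-0.179  0.041]
[-0.175 -0.063]
```

View pics/z15.png

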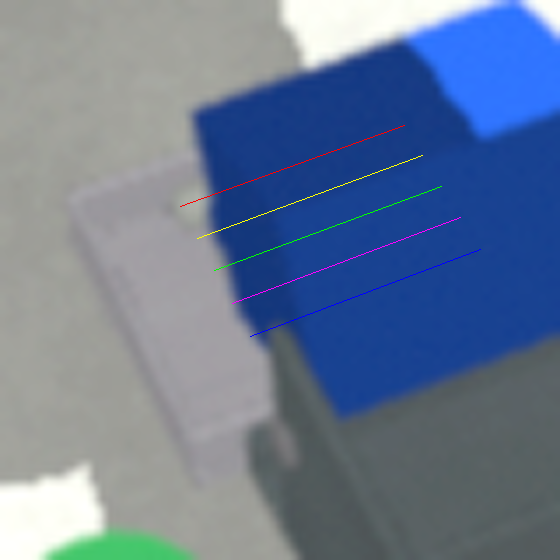

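Three tubes show in the tray, at u ≈ -0.177, -0.157 and -0.138. The fourth could be hidden under the tipped bin or still inside it. There's plenty of time, so I'll swing the bin back gently from the inside of its rear rim, look, then tip it again.

>>> carry_out --plan '[{"offset": [-1, 0.4, 0.2], "delta_rot": [0, 0, 0]}, {"offset": [-1, 0.4, 0.2], "delta_rot": [0, 0, 0]}, {"offset": [-1, 0.4, 0.2], "delta_rot": [0, 0, 0]}, {"offset": [-1, 0.4, 0.2], "delta_rot": [0, 0, 0]}, {"offset": [-1, 0.4, 0.2], "delta_rot": [0, 0, 0]}, {"offset": [-1, 0.4, 0.2], "delta_rot": [0, 0, 0]}, {"offset": [-1, 0.4, 0.2], "delta_rot": [0, 0, 0]}, {"offset": [-1, 0.4, 0.2], "delta_rot": [0, 0, 0]}, {"offset": [-1, 0.4, 0.2], "delta_rot": [0, 0, 0]}, {"offset": [-0.1, 0, 0.2], "delta_rot": [0, 0, 0]}]'

```text
time: 21.83
tool_pos: [0.4922, -0.0476, 0.2528]
tool_rot: [2.429, 1.988, 0.0]
contact_force: [-0.5, -0.0, 0.3]
grip_width: 0.0006
```

>>> carry_out --plan '[{"offset": [0, 0, 0], "delta_rot": [0, 0, 0]}, {"offset": [0, 0, 0], "delta_rot": [0, 0, 0]}]'

```text
time: 22.0
tool_pos: [0.4908, -0.0434, 0.2525]
tool_rot: [-2.428, -1.992, 0.001]
contact_force: [0.3, 0.8, -0.1]
grip_width: 0.0003
```

```bash
cat >> h.py <<'E'
def uv():
    o=ctrl.get_obs();p=o['tool_pos'];d=p[:2]-np.array(S0[:2]);c,s=np.cos(S0[2]),np.sin(S0[2])
    print('u %.4f v %.4f z %.4f'%(d@[c,s],d@[-s,c],p[2]),o['contact_force'].round(1))
E
python3 -c "
from h import *
uv()"
```

```text
u -0.1518 v -0.0039 z 0.2525 [ 0.3  0.8 -0.1]
```

>>> carry_out --plan '[{"offset": [0, 0, 0.8], "delta_rot": [0, 0, 0]}, {"offset": [0, 0, 0.9], "delta_rot": [0, 0, 0]}, {"offset": [0, 0, 0.9], "delta_rot": [0, 0, 0]}, {"offset": [0, 0, 0.9], "delta_rot": [0, 0, 0]}, {"offset": [0, 0, 0.9], "delta_rot": [0, 0, 0]}, {"offset": [0, 0, 0.4], "delta_rot": [0, 0, 0]}, {"offset": [0, 0, 0], "delta_rot": [0, 0, 0]}, {"offset": [0, 0, 0], "delta_rot": [0, 0, 0]}]'

```text
time: 22.67
tool_pos: [0.4912, -0.0423, 0.1089]
tool_rot: [-2.425, -1.996, 0.001]
contact_force: [0.3, -0.3, -0.3]
grip_width: 0.0005
```

>>> carry_out --plan '[{"offset": [0, 0.2, 0], "delta_rot": [0, 0, 0]}, {"offset": [0, 0.2, 0], "delta_rot": [0, 0, 0]}, {"offset": [0, 0.2, 0], "delta_rot": [0, 0, 0]}, {"offset": [0, 0.1, 0], "delta_rot": [0, 0, 0]}, {"offset": [0, 0, 0], "delta_rot": [0, 0, 0]}]'

```text
time: 23.08
tool_pos: [0.5084, -0.0467, 0.109]
tool_rot: [-2.423, -1.99, 0.008]
contact_force: [-13.4, 4.5, 11.0]
grip_width: 0.0004
```

>>> carry_out --plan '[{"offset": [0, 0.1, -0.15], "delta_rot": [0, 0, 0]}, {"offset": [0, 0.1, -0.15], "delta_rot": [0, 0, 0]}, {"offset": [0, 0, 0], "delta_rot": [0, 0, 0]}]'

```text
time: 23.33
tool_pos: [0.5123, -0.0475, 0.1175]
tool_rot: [-2.421, -1.988, 0.012]
contact_force: [-18.3, 6.2, 11.4]
grip_width: 0.0006
```

>>> carry_out --plan '[{"offset": [0, 0.12, -0.18], "delta_rot": [0, 0, 0]}, {"offset": [0, 0.12, -0.18], "delta_rot": [0, 0, 0]}, {"offset": [0, 0, 0], "delta_rot": [0, 0, 0]}]'

```text
time: 23.58
tool_pos: [0.5185, -0.0487, 0.1285]
tool_rot: [-2.419, -1.987, 0.015]
contact_force: [-22.7, 6.4, 17.0]
grip_width: 0.0008
```

Run:
```python
from h import *
uv()
snap('scene','s16.png')
b=cv2.imread('pics/s16.png')[150:300,180:350];b=cv2.resize(b,None,fx=4,fy=4)
cv2.imwrite('pics/c16.png',b)
```

```text
u -0.1236 v -0.0038 z 0.1285 [-22.7   6.4  17. ]
```

View pics/c16.png

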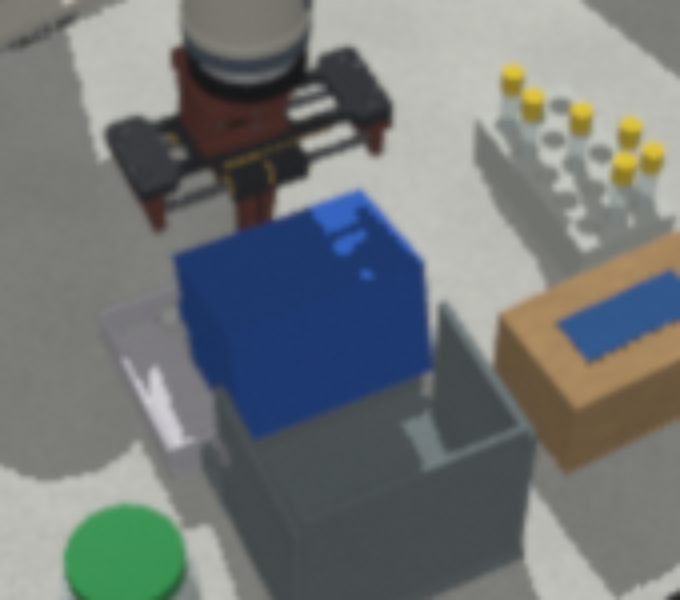

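>>> carry_out --plan '[{"offset": [0, 0.12, -0.2], "delta_rot": [0, 0, 0]}, {"offset": [0, 0.13, -0.2], "delta_rot": [0, 0, 0]}, {"offset": [0, 0.13, -0.2], "delta_rot": [0, 0, 0]}, {"offset": [0, 0, 0], "delta_rot": [0, 0, 0]}]'

```text
time: 23.97
tool_pos: [0.5331, -0.0516, 0.1478]
tool_rot: [-2.423, -1.99, 0.007]
contact_force: [-14.9, 3.6, 12.0]
grip_width: 0.0006
```

>>> carry_out --plan '[{"offset": [0, 0.15, -0.17], "delta_rot": [0, 0, 0]}, {"offset": [0, 0.15, -0.17], "delta_rot": [0, 0, 0]}, {"offset": [0, 0.15, -0.15], "delta_rot": [0, 0, 0]}, {"offset": [0, 0.15, -0.15], "delta_rot": [0, 0, 0]}]'

```text
time: 24.3
tool_pos: [0.553, -0.0556, 0.1664]
tool_rot: [-2.427, -1.993, 0.002]
contact_force: [-2.8, -0.0, -2.0]
grip_width: 0.0002
```

Run:
```python
from h import *
uv()
```

```text
u -0.0884 v -0.0038 z 0.1664 [-2.8 -0.  -2. ]
```

>>> carry_out --plan '[{"offset": [0, 0.18, -0.11], "delta_rot": [0, 0, 0]}, {"offset": [0, 0.18, -0.11], "delta_rot": [0, 0, 0]}, {"offset": [0, 0.18, -0.11], "delta_rot": [0, 0, 0]}, {"offset": [0, 0.18, -0.1], "delta_rot": [0, 0, 0]}]'

```text
time: 24.63
tool_pos: [0.575, -0.06, 0.1795]
tool_rot: [-2.427, -1.994, 0.0]
contact_force: [-4.6, -0.0, 0.3]
grip_width: 0.0003
```

>>> carry_out --plan '[{"offset": [0, 0.2, -0.08], "delta_rot": [0, 0, 0]}, {"offset": [0, 0.2, -0.07], "delta_rot": [0, 0, 0]}, {"offset": [0, 0.2, -0.07], "delta_rot": [0, 0, 0]}, {"offset": [0, 0.2, -0.07], "delta_rot": [0, 0, 0]}, {"offset": [0, 0.2, -0.04], "delta_rot": [0, 0, 0]}, {"offset": [0, 0.2, -0.04], "delta_rot": [0, 0, 0]}, {"offset": [0, 0, 0], "delta_rot": [0, 0, 0]}]'

```text
time: 25.22
tool_pos: [0.6119, -0.0674, 0.19]
tool_rot: [2.426, 1.993, 0.002]
contact_force: [-0.8, -0.2, 0.4]
grip_width: 0.0004
```

Run:
```python
from h import *
uv()
snap('scene','s17.png')
b=cv2.imread('pics/s17.png')[150:300,180:350];b=cv2.resize(b,None,fx=4,fy=4)
cv2.imwrite('pics/c17.png',b)
```

```text
u -0.0284 v -0.0039 z 0.1900 [-0.8 -0.2  0.4]
```

View pics/c17.png

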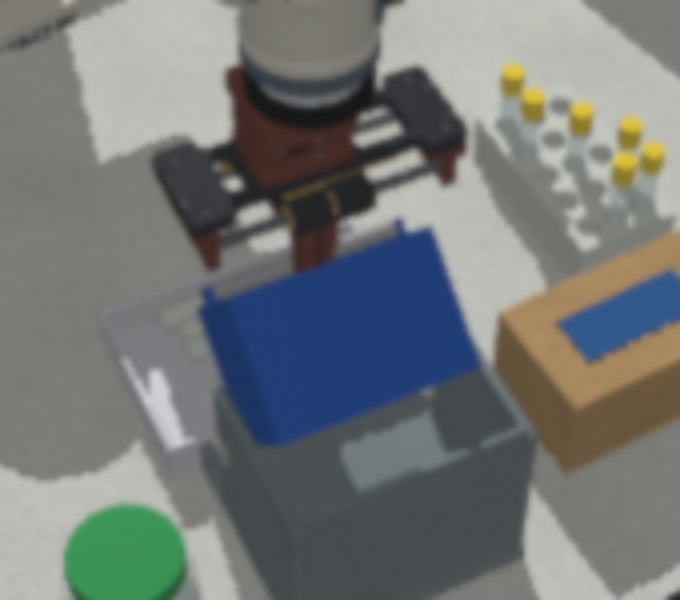

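>>> carry_out --plan '[{"offset": [0, -0.1, -0.3], "delta_rot": [0, 0, 0]}, {"offset": [0, 0, -0.8], "delta_rot": [0, 0, 0]}, {"offset": [0, 0, -1], "delta_rot": [0, 0, 0]}, {"offset": [0, 0, -1], "delta_rot": [0, 0, 0]}, {"offset": [1, 0, 0], "delta_rot": [0, 0, 0]}, {"offset": [1, 0, 0], "delta_rot": [0, 0, 0]}, {"offset": [1, 0, 0], "delta_rot": [0, 0, 0]}, {"offset": [1, 0, 0], "delta_rot": [0, 0, 0]}, {"offset": [1, 0, 0], "delta_rot": [0, 0, 0]}, {"offset": [1, 0, 0], "delta_rot": [0, 0, 0]}]'

```text
time: 26.1
tool_pos: [0.6423, 0.1116, 0.2837]
tool_rot: [2.427, 1.994, 0.002]
contact_force: [0.5, 0.3, -0.3]
grip_width: 0.0004
```

>>> carry_out --plan '[{"offset": [1, 0, 0], "delta_rot": [0, 0, 0]}, {"offset": [1, 0, 0], "delta_rot": [0, 0, 0]}, {"offset": [1, 0, 0], "delta_rot": [0, 0, 0]}]'

```text
time: 26.35
tool_pos: [0.6598, 0.2, 0.2836]
tool_rot: [2.427, 1.994, 0.002]
contact_force: [0.5, -0.8, 0.4]
grip_width: 0.0004
```

Run:
```python
from h import *
uv()
snap('top','t18.png')
overlay('top','t18.png','o18.png',[],(250,390,95,270),3.4)
for d in ctrl.spot_in('tube0','top'): print(round(d['score'],2),towld('top',d['centre']).round(3))
```

```text
u -0.0332 v 0.2676 z 0.2836 [ 0.5 -0.8  0.4]
0.91 [ 0.464 -0.047  0.019]
0.8 [ 0.482 -0.038  0.026]
0.7 [ 0.573 -0.057  0.014]
0.55 [ 0.497 -0.044  0.02 ]
0.46 [ 0.526 -0.046  0.006]
```

View pics/o18.png

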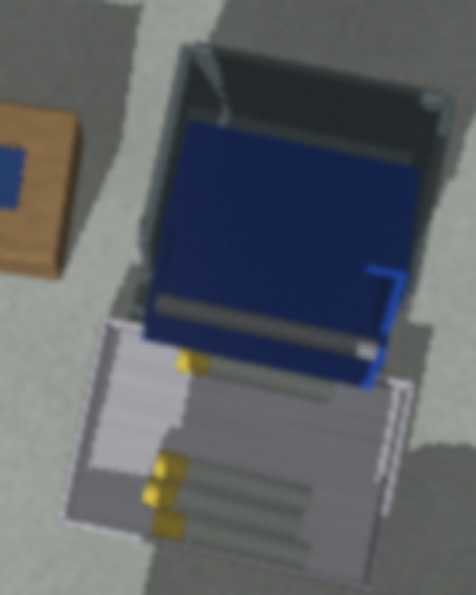

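The fourth tube lies in the tray by its far wall, at u ≈ -0.068. The bin is empty, so all four are in. Now I'll re-tip the bin to its stop as before.

>>> carry_out --plan '[{"offset": [-1, 0.25, 0], "delta_rot": [0, 0, 0]}, {"offset": [-1, 0.25, 0], "delta_rot": [0, 0, 0]}, {"offset": [-1, 0.25, 0], "delta_rot": [0, 0, 0]}, {"offset": [-1, 0.25, 0], "delta_rot": [0, 0, 0]}, {"offset": [-1, 0.25, 0], "delta_rot": [0, 0, 0]}, {"offset": [-1, 0.25, 0], "delta_rot": [0, 0, 0]}, {"offset": [-1, 0.3, 0], "delta_rot": [0, 0, 0]}, {"offset": [-1, 0.3, 0], "delta_rot": [0, 0, 0]}, {"offset": [-0.9, 0.1, 0.3], "delta_rot": [0, 0, 0]}, {"offset": [0, 0, 0], "delta_rot": [0, 0, 0]}]'

```text
time: 27.28
tool_pos: [0.6711, -0.0819, 0.2729]
tool_rot: [2.432, 1.988, -0.003]
contact_force: [-0.3, 0.2, -0.5]
grip_width: 0.0005
```

```bash
python3 -c "
from h import *
uv()"
```

```text
u 0.0326 v -0.0067 z 0.2729 [-0.3  0.2 -0.5]
```

>>> carry_out --plan '[{"offset": [0, 0, 0.6], "delta_rot": [0, 0, 0]}, {"offset": [0, 0, 0.8], "delta_rot": [0, 0, 0]}, {"offset": [0, 0, 0.65], "delta_rot": [0, 0, 0]}, {"offset": [0, 0, 0], "delta_rot": [0, 0, 0]}, {"offset": [0, 0, 0], "delta_rot": [0, 0, 0]}]'

```text
time: 27.7
tool_pos: [0.6717, -0.0762, 0.2119]
tool_rot: [-2.427, -1.993, 0.002]
contact_force: [0.1, 0.4, 1.1]
grip_width: 0.0003
```

>>> carry_out --plan '[{"offset": [0, -0.25, 0], "delta_rot": [0, 0, 0]}, {"offset": [0, -0.25, 0], "delta_rot": [0, 0, 0]}, {"offset": [0, -0.25, 0], "delta_rot": [0, 0, 0]}, {"offset": [0, -0.2, 0], "delta_rot": [0, 0, 0]}, {"offset": [0, -0.2, 0], "delta_rot": [0, 0, 0]}, {"offset": [0, -0.2, 0], "delta_rot": [0, 0, 0]}]'

```text
time: 28.2
tool_pos: [0.6333, -0.0684, 0.2134]
tool_rot: [2.426, 1.993, 0.003]
contact_force: [2.9, -1.2, 2.1]
grip_width: 0.0006
```

>>> carry_out --plan '[{"offset": [0, -0.2, 0.06], "delta_rot": [0, 0, 0]}, {"offset": [0, -0.2, 0.06], "delta_rot": [0, 0, 0]}, {"offset": [0, -0.2, 0.06], "delta_rot": [0, 0, 0]}, {"offset": [0, -0.2, 0.06], "delta_rot": [0, 0, 0]}]'

```text
time: 28.53
tool_pos: [0.6098, -0.0637, 0.2071]
tool_rot: [2.426, 1.993, 0.003]
contact_force: [-0.5, -0.4, 11.0]
grip_width: 0.0005
```

>>> carry_out --plan '[{"offset": [0, -0.2, 0.09], "delta_rot": [0, 0, 0]}, {"offset": [0, -0.2, 0.09], "delta_rot": [0, 0, 0]}, {"offset": [0, -0.2, 0.1], "delta_rot": [0, 0, 0]}, {"offset": [0, -0.2, 0.1], "delta_rot": [0, 0, 0]}]'

```text
time: 28.87
tool_pos: [0.585, -0.0588, 0.1952]
tool_rot: [-2.427, -1.994, -0.0]
contact_force: [-2.8, 0.6, 10.2]
grip_width: 0.0004
```

>>> carry_out --plan '[{"offset": [0, -0.2, 0.1], "delta_rot": [0, 0, 0]}, {"offset": [0, -0.2, 0.1], "delta_rot": [0, 0, 0]}, {"offset": [0, -0.2, 0.1], "delta_rot": [0, 0, 0]}, {"offset": [0, -0.2, 0.1], "delta_rot": [0, 0, 0]}, {"offset": [0, -0.2, 0.1], "delta_rot": [0, 0, 0]}]'

```text
time: 29.28
tool_pos: [0.5558, -0.0532, 0.1784]
tool_rot: [2.427, 1.994, 0.0]
contact_force: [2.3, -0.6, 2.7]
grip_width: 0.0004
```

```bash
python3 -c "
from h import *
uv()"
```

```text
u -0.0862 v -0.0009 z 0.1784 [ 2.3 -0.6  2.7]
```

>>> carry_out --plan '[{"offset": [0, -0.12, 0.13], "delta_rot": [0, 0, 0]}, {"offset": [0, -0.12, 0.13], "delta_rot": [0, 0, 0]}, {"offset": [0, -0.12, 0.13], "delta_rot": [0, 0, 0]}, {"offset": [0, -0.12, 0.13], "delta_rot": [0, 0, 0]}]'

```text
time: 29.62
tool_pos: [0.5402, -0.0501, 0.1625]
tool_rot: [-2.426, -1.992, 0.004]
contact_force: [-3.1, 0.7, 5.9]
grip_width: 0.0004
```

>>> carry_out --plan '[{"offset": [0, -0.1, 0.13], "delta_rot": [0, 0, 0]}, {"offset": [0, -0.1, 0.13], "delta_rot": [0, 0, 0]}, {"offset": [0, 0, 0], "delta_rot": [0, 0, 0]}]'

```text
time: 29.87
tool_pos: [0.5338, -0.0489, 0.1539]
tool_rot: [-2.425, -1.992, 0.005]
contact_force: [-2.3, 0.7, 2.2]
grip_width: 0.0005
```

>>> carry_out --plan '[{"offset": [0, -0.05, 0.1], "delta_rot": [0, 0, 0]}, {"offset": [0, -0.05, 0.1], "delta_rot": [0, 0, 0]}, {"offset": [0, 0, 0], "delta_rot": [0, 0, 0]}]'

```text
time: 30.12
tool_pos: [0.5306, -0.0483, 0.1482]
tool_rot: [-2.424, -1.991, 0.006]
contact_force: [-6.5, 1.8, 3.6]
grip_width: 0.0006
```

```bash
python3 -c "
from h import *
uv()"
```

```text
u -0.1118 v -0.0010 z 0.1482 [-6.5  1.8  3.6]
```

>>> carry_out --plan '[{"offset": [0, -0.02, 0.07], "delta_rot": [0, 0, 0]}, {"offset": [0, 0, 0], "delta_rot": [0, 0, 0]}]'

```text
time: 30.28
tool_pos: [0.5296, -0.0481, 0.1462]
tool_rot: [-2.424, -1.991, 0.007]
contact_force: [-7.9, 2.2, 6.5]
grip_width: 0.0001
```

>>> carry_out --plan '[{"offset": [0, 0, 0.05], "delta_rot": [0, 0, 0]}, {"offset": [0, 0, 0], "delta_rot": [0, 0, 0]}, {"offset": [0, 0, 0], "delta_rot": [0, 0, 0]}]'

```text
time: 30.53
tool_pos: [0.5295, -0.048, 0.1456]
tool_rot: [-2.423, -1.991, 0.007]
contact_force: [-12.6, 3.3, 16.0]
grip_width: 0.0004
```

>>> carry_out --plan '[{"offset": [0, 0, 0.03], "delta_rot": [0, 0, 0]}, {"offset": [0, 0, 0], "delta_rot": [0, 0, 0]}, {"offset": [0, 0, 0], "delta_rot": [0, 0, 0]}]'

```text
time: 30.78
tool_pos: [0.5295, -0.0481, 0.1454]
tool_rot: [-2.424, -1.991, 0.007]
contact_force: [-14.7, 2.8, 22.5]
grip_width: 0.0007
```

>>> carry_out --plan '[{"offset": [0, 0, -0.15], "delta_rot": [0, 0, 0]}, {"offset": [0, 0, -0.5], "delta_rot": [0, 0, 0]}, {"offset": [0, 0, -1], "delta_rot": [0, 0, 0]}, {"offset": [0, 0, -1], "delta_rot": [0, 0, 0]}, {"offset": [0, 0, -1], "delta_rot": [0, 0, 0]}, {"offset": [0, -1, -1], "delta_rot": [0, 0, 0]}, {"offset": [0, -1, -1], "delta_rot": [0, 0, 0]}, {"offset": [0, -1, 0], "delta_rot": [0, 0, 0]}, {"offset": [0, -1, 0], "delta_rot": [0, 0, 0]}, {"offset": [0, -1, 0], "delta_rot": [0, 0, 0]}]'

```text
time: 31.62
tool_pos: [0.3856, -0.0196, 0.3134]
tool_rot: [2.427, 1.993, 0.001]
contact_force: [-1.1, -0.2, 0.8]
grip_width: 0.0006
```

>>> carry_out --plan '[{"offset": [1, 0, 0], "delta_rot": [0, 0, 0]}, {"offset": [1, 0, 0], "delta_rot": [0, 0, 0]}, {"offset": [1, 0, 0], "delta_rot": [0, 0, 0]}, {"offset": [1, 0, 0], "delta_rot": [0, 0, 0]}, {"offset": [1, 0, 0], "delta_rot": [0, 0, 0]}, {"offset": [1, 0, 0], "delta_rot": [0, 0, 0]}, {"offset": [1, 0, 0], "delta_rot": [0, 0, 0]}, {"offset": [1, 0, 0], "delta_rot": [0, 0, 0]}, {"offset": [0, 0, 0], "delta_rot": [0, 0, 0]}, {"offset": [0, 0, 0], "delta_rot": [0, 0, 0]}]'

```text
time: 32.45
tool_pos: [0.4332, 0.2167, 0.3126]
tool_rot: [-2.425, -1.997, 0.002]
contact_force: [-0.3, -0.4, -0.7]
grip_width: 0.0004
```

Run:
```python
from h import *
uv()
snap('top','t19.png');snap('scene','s19.png')
t=[.5228,-.0458,-.195]
overlay('top','t19.png','o19a.png',[],(250,390,95,270),3.2)
b=cv2.imread('pics/s19.png')[160:300,190:330];b=cv2.resize(b,None,fx=2.5,fy=4)
b=cv2.imread('pics/s19.png')[160:300,200:290];b=cv2.resize(b,None,fx=4,fy=4)
for th,col in [(1.88,(0,255,0)),(1.95,(0,0,255))]:
    q=((proj('scene',[binpt(S0,th,*l) for l in [(.095,.095,-.07),(.095,.095,.07),(.095,0,.07),(.095,0,-.07)]])-[200,160]+.5)*4-.5).astype(int)
    cv2.polylines(b,[q.reshape(-1,1,2)],True,col,1)
a=cv2.imread('pics/o19a.png')
cv2.imwrite('pics/c19.png',np.hstack([a[:560,:440],b[:560]]))
c=cv2.imread('pics/t19.png');cv2.imwrite('pics/t19f.png',c)
for n in ['tube0','rack','wipes','mug','stapler','carton']:
    for d in ctrl.spot_in(n,'top')[:4 if n=='tube0' else 1]: print(n,round(d['score'],2),towld('top',d['centre']).round(3))
```

```text
u -0.2587 v 0.2401 z 0.3126 [-0.3 -0.4 -0.7]
tube0 0.93 [ 0.461 -0.047  0.02 ]
tube0 0.9 [ 0.501 -0.046  0.02 ]
tube0 0.78 [ 0.485 -0.039  0.023]
rack 0.93 [0.535 0.233 0.039]
wipes 0.96 [ 0.669 -0.245  0.138]
stapler 0.92 [ 0.401 -0.303  0.039]
carton 0.96 [0.689 0.141 0.078]
```

View pics/c19.png

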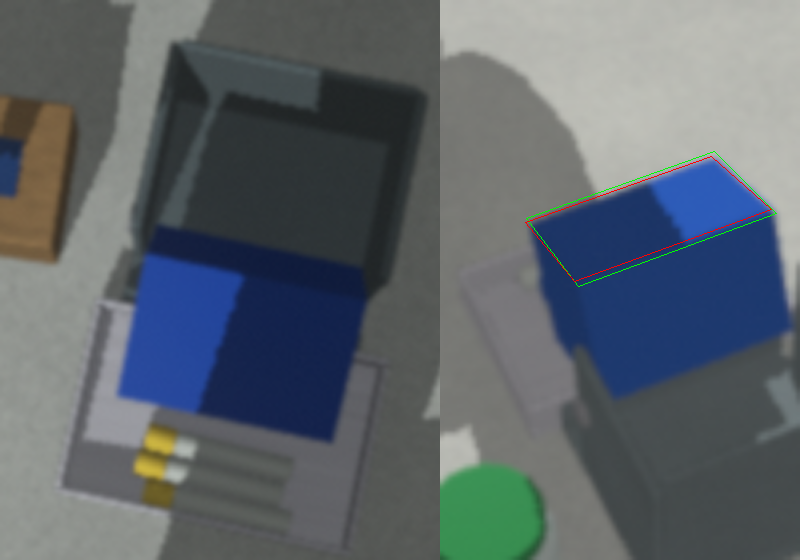

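```bash
python3 -c "
from cell import ctrl
print(ctrl.job_done())"
```

```text
the job is handed in; nothing more can be done
None
```

I handed the job in at about 33 s. The tray is home, the bin is tipped to its stop, and all four tubes are in the tray as far as my checks show. The hand-in returned no verdict.

- **Tray:** I gripped its near wall, squared it and slid it against the foot until it stopped, at about 16 N. Before tipping, the trained network put its centre 2–3 mm from home, and nothing in later pictures shows it moved.
- **Bin:** I pulled it forward by the bar to about 0.9 rad. Then I pushed the rear wall over to the stop, with a peak reading of about 27 N, and the scene-picture overlay fits 1.95 rad rather than 1.88.
- **Fourth tube:** After the first tip only three tubes were visible. I swung the bin back to about 0.9 rad (peak about 29 N), saw the bin empty and the fourth tube lying inside the tray by its far wall, and tipped the bin to the stop again. That swing back was an extra move you did not ask for.
- **Last checks:**
  - The arm is clear of everything.
  - Three tubes lie still at the near wall. The fourth is now hidden under the bin, so I could not check it again.
  - The rack, wipes, stapler and carton are within about 5 mm of where they started.
  - The network did not find the mug in the last picture. No planned move went near it.
- **Disagreements:**
  - The tray's outline looked about 5% smaller than its stated size.
  - The tubes lie about 0.05 rad off my stand angle, but the tray's own edges looked parallel to the foot.

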